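# Put the hall torch and the speaker pod back on their charging cups

### The arm

A 6-joint arm with a two-finger parallel gripper is mounted at the origin on the work surface. World frame = base frame: x ahead of the robot, y to its left, z up, the work surface at z = 0. Lengths are in m, angles in rad, forces in N, time in s.
With the tool pointing down it reaches from about 0.35 to 0.975 m from the base axis. Payload 4.9 kg.
Tool frame: the origin (TCP) lies on the centre line of the jaws, within the pads' length; the fingertips stand 11 mm ahead of it and the grasp point (between the pads) lies 8 mm behind it (manip.finger_overhang is the distance from the TCP to the fingertips, in m); y points along the fingers, z is the direction in which the jaws open and shut, and the axes are right-handed (so a half turn about y gives the same grasp; the last joint's range is limited). The gripper opens to 85 mm and grips with 20 to 120 N. Pads are 22 mm wide; open, the fingers measure 114 mm over their backs; the gripper's body (76 mm by 85 mm) begins 54 mm behind the grasp point. The pads swing forward as they close: fully open they stand 13 mm farther back than shut.
Start: joints at [-1.333, 0.053, 1.613, -0, 1.476, -0.119], TCP at [0.218, -0.586, 0.242] pointing down, gripper open.
Joint ranges: [-3.01, 3.01], [-1.01, 2.22], [0.06, 2.58], [-1.02, 4.17], [0.09, 2.62], [-3.14, 3.14]. Speed limits (rad/s): [2.57, 2.57, 3.14, 3.14, 3.14, 3.14].

### API

Orientations are given as a unit quaternion [w, x, y, z].
In Python, from plant import readout, cams, workorder, manip gives the robot as it stands.
- The arm moves only by the tool play_rows, never from a script. Its arguments are lists of equal length, an entry for each row: "slide": the shift along the tool's x, y, z in cm, a list of three; "yaw": the turn about the tool's y in degrees; "grip": the closure, from -1 (fully open) to 1 (shut), so that 0 is half open. In form: {"slide": [[x, y, z], ...], "yaw": [yaw, ...], "grip": [grip, ...]}. A call has 1 to 12 rows; each row shifts and turns the commanded pose from where the row before left it, along the tool's axes as they then stand; what a row does not reach is not made up. A row lasts 1/10 s, in which the tool goes at most 50 mm and 8.59 degrees, less where a joint would pass 70% of its speed; a pose out of reach is approached as far as the arm can. A call with a gripper value outside its range is refused whole. The fingers move at their own pace and stop on an object; the grip force is fixed at half the most. Time passes only in rows, so rows that do not move let the fingers close. It gives the time, the measured TCP pose, the force and the opening at its end, in the units of the state.
- readout.state(): the state, without advancing time (a new reading comes with each control period).
- cams.grab_frame(name): name is "scene" or "top"; returns a dict with "image" (480x640x3 uint8, red, green, blue), "mtx" (3x3 intrinsics, pixels), "R" (3x3) and "t" (3): a world point X has camera coordinates R X + t. Camera axes: x right, y down, z forward; pixel columns grow to the right and rows downward; lengths in m; the calibration is good to about 2 mm. A picture is of the moment at which its call begins. There is no depth.
- workorder.job_done(): hands the job in, once; it reports no verdict.
The state is a dict: "time": time; "joint_pos": joint angles; "joint_vel": joint speeds; "joint_efforts": joint torques, N m; "tool_pos": TCP position; "tool_rot": TCP orientation; "contact_force": force on the tool from outside, world axes, zero at the start; "ft_torque": the same for the moment, N m; "gripper_width": opening from 0.0 (shut) to 1.0 (fully open).
Only numpy, scipy, OpenCV 4.12 (cv2) and the standard library are available. Lean on these libraries where they do the work, as an engineer would, in place of code of your own. Each camera call takes 0.05 s, during which the arm holds its last target.

### The job

Put both things on charge in the charging block on the console: stand the slim torch, which leans in the block's deep bay, upright on the cup in the floor of that bay, and seat the egg-shaped speaker pod in the open cup in front of the bay, each foot down, upright and settled fully home in its cup. Lower them in gently rather than dropping or toppling them, do not press the round chrome button, and leave the knocker figurine, power bank and key dish where they are.

Things in the scene. Friction and masses are not known exactly. Their poses are not given: they have to be found in the camera images.
- block: Fixed charging block, aluminium and black. Origin on the console (z = 0) under the axis of the torch's cup; x axis points from the open pod cup towards the deep bay, y across, z up; its front end faces -x. Base plate 22 mm high, from x = -204 to +64 mm, y = -56 to +56 mm; the bay stands on its rear part. Chrome button at x = -180, y = 0. Yaw varies by up to 35 degrees either way.
- bay_top (a point): Point on the block, x = y = 0 and z = 132 mm in its frame: middle of the open top of the deep bay, an upright box on the base plate. Inside, the bay reaches from x = -58 to +58 and y = -37 to +37 mm of the block's frame, floor at z = 22, walls 6 mm thick, top edge at z = 132 mm.
- torch_seat (a point): Point fixed on the block where the torch's origin lies when fully home, 5.7 mm above the console on the axis of the torch's concave cup: a 45 degree funnel in the bay floor, 48 mm wide at the floor (22 mm high), axis at the block's x = y = 0. It is slippery: a foot let go a few mm off centre slides home by itself.
- pod_seat (a point): Point fixed on the block where the pod's origin lies when fully home, 3.7 mm above the console on the axis of the pod's concave cup: a slippery 45 degree funnel, 64 mm wide at the top of the base plate (22 mm high), centred at the block's x = -122 mm, y = 0, in front of the bay.
- torch: Loose slim aluminium torch, barrel 36 mm diameter, 225 mm long, 0.25 kg, weighted foot. Origin at the tip of its domed foot, z along the barrel to the glass end; the foot tapers at 45 degrees over the lowest 10 mm. It starts leaning about 39 degrees to the block's -x: foot on the bay floor at the rear wall, barrel on the front wall's edge, its upper 70 mm sticking out above the pod's cup.
- pod: Loose egg-shaped speaker pod, aluminium with a black band, 95 mm tall, 0.22 kg, round about z. Origin at the tip of its domed base, z up. 58 mm diameter from 34 to 62 mm above the origin, narrower above; below, the base tapers at 45 degrees from 52 to 34 mm diameter, then to a tip 22 mm wide. It starts upright on the console among the bystanders.
- release (a joint): Round chrome push button, 22 mm across, on the front end of the block, its top about 30 mm above the console. Value in m: 0 is up, 0.006 fully pressed (about 5 N). It must not be pressed.
- knocker: Bronze door knocker figurine (bystander), round, 115 mm tall, foot 60 mm in diameter, loose. Origin at the centre of its underside, z up.
- bank: Grey rubber power bank (bystander), 90 x 56 x 22 mm (x, y, z), lying flat, loose. Origin at the centre of its underside.
- dish: White ceramic key dish with a silver coin in it (bystander), round, 124 mm across the rim, 28 mm tall, loose. Origin at the centre of its underside.
Not all that is in view belongs to the job. Of the things like the torch, leave any that is red; of the rest the larger one is meant.

How it is judged:
By the outcome, as a careful person would: the job done as asked, in the order asked, and still so for the second after the job is handed in, with the robot touching nothing.
It also fails if it takes over 54 s, if anything falls off the work surface, if the arm or the gripper's body presses on something with over 40 N, if the wrist force passes 120 N, or if a joint passes its speed limit or range.

## Working session

There is one attempt and no reset: what is moved stays moved. The work goes in short steps, Python scripts to look and compute and a tool call to move; the robot and the scene stay as the last step left them, time stands still between calls to the robot, and variables do not carry over. Pictures are saved under pics/ and viewed, and the job is handed in when it is done.

Besides the shell and the picture viewer there is one more tool, called after "Call:" as name(argument=value, ...) on one line, values as JSON. play_rows: Moves the arm, as the interface text tells. Its arguments: {"type":"object","properties":{"slide":{"type":"array","items":{"type":"array","items":{"type":"number"}}},"yaw":{"type":"array","items":{"type":"number"}},"grip":{"type":"array","items":{"type":"number"}}},"required":["slide","yaw","grip"]}

```bash
ls; mkdir -p pics; python3 - <<'E'
from plant import readout, cams, workorder, manip
import cv2
print(readout.state())
print([ (k,getattr(manip,k)) for k in dir(manip) if k[0]!='_'])
for n in("scene","top"):
    f=cams.grab_frame(n); cv2.imwrite(f"pics/{n}0.png",f["image"][:,:,::-1]); print(n,f["mtx"],f["R"],f["t"])
E
```

```text
pics
{'time': 0.0, 'joint_pos': array([-1.33301994e+00,  5.33635819e-02,  1.61431671e+00,  2.20054632e-05,
        1.47597249e+00, -1.18983962e-01]), 'joint_vel': array([ 0.00148231, -0.00039084, -0.00010937,  0.0003162 , -0.00131732,
       -0.00012639]), 'joint_efforts': array([-3.50687369e-03, -3.93692493e+01, -3.70176101e+01, -3.17300464e-04,
        7.09454980e-03, -3.98947137e-06]), 'tool_pos': array([ 0.21814777, -0.58505073,  0.24104525]), 'tool_rot': array([ 0.12542967, -0.12550068,  0.696614  , -0.69515891]), 'contact_force': array([ 0.69511182,  0.37057914, -1.25353692]), 'ft_torque': array([-0.02596934, -0.01294589,  0.00676968]), 'gripper_width': 1.0041901539437266}
[('IKError', <class 'plant.IKError'>), ('finger_overhang', 0.011)]
scene [[537.33288457   0.         320.8638694 ]
 [  0.         537.33288457 242.39356931]
 [  0.           0.           1.        ]] [[ 0.52077224  0.85367402 -0.0060782 ]
 [ 0.63553689 -0.39243475 -0.66489686]
 [-0.56999046  0.34239691 -0.74691045]] [-0.36682218 -0.32726404  1.69613546]
top [[434.97005009   0.         326.00781121]
 [  0.         434.97005009 240.33459573]
 [  0.           0.           1.        ]] [[-0.00909251 -0.99988208  0.01237558]
 [-0.99289079  0.00755869 -0.11878864]
 [ 0.11868109 -0.01336769 -0.99284244]] [0.05687883 0.64023102 1.03637865]
```

View pics/scene0.png

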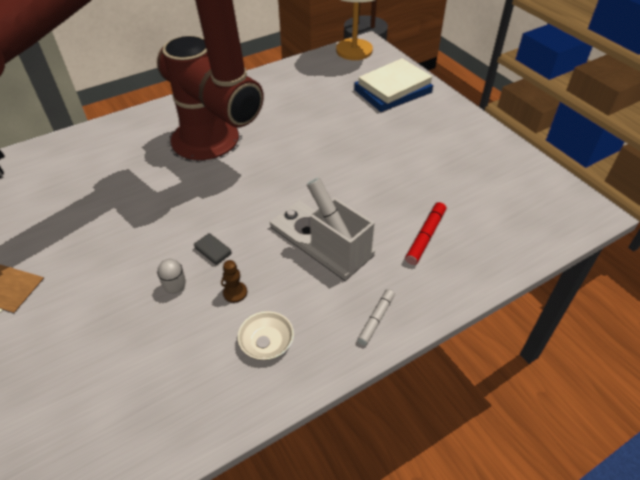

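View pics/top0.png

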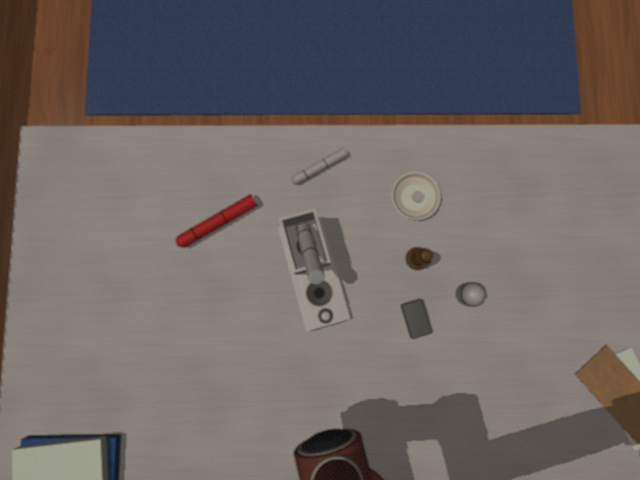

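Torch-like things in the top view are the red one (218,220), a small pale one (320,167) and the large grey one leaning in the bay (311,252). The grey one fits, being not red and the larger of the rest. I'll confirm it in an enlarged crop.

```bash
cat > h.py <<'E'
import numpy as np, cv2
from plant import readout, cams, workorder, manip
def grab(n):
    f=cams.grab_frame(n); return f
def crop(f,x0,y0,w,h,s,name):
    im=f["image"][y0:y0+h,x0:x0+w,::-1]; im=cv2.resize(im,None,fx=s,fy=s,interpolation=cv2.INTER_CUBIC); cv2.imwrite("pics/"+name,im)
def back(f,u,v,z):
    d=f["R"].T@np.linalg.solve(f["mtx"],[u,v,1]); c=-f["R"].T@f["t"]
    return c+d*(z-c[2])/d[2]
def proj(f,X):
    p=f["mtx"]@(f["R"]@np.asarray(X,float)+f["t"]); return p[:2]/p[2]
def tri(f1,p1,f2,p2):
    P=[f["mtx"]@np.c_[f["R"],f["t"]] for f in(f1,f2)]
    X=cv2.triangulatePoints(P[0],P[1],np.array(p1,float),np.array(p2,float)).ravel(); return X[:3]/X[3]
E
python3 - <<'E'
from h import *
f=grab("top"); crop(f,260,190,100,150,4,"t1.png"); crop(f,390,160,110,190,3,"t2.png")
f=grab("scene"); crop(f,260,165,130,120,6,"s1.png"); crop(f,140,220,160,140,4,"s2.png")
E
```

```text
(no output)
```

View pics/t1.png

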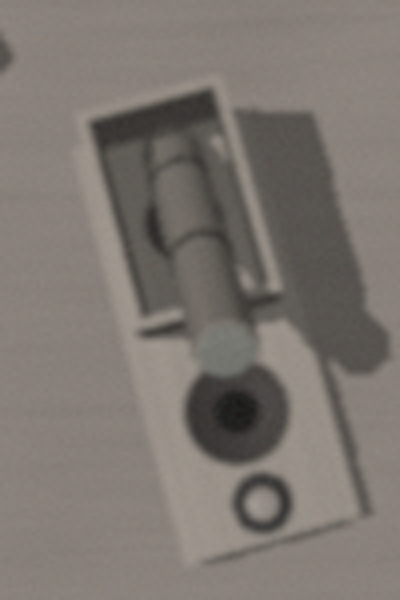

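View pics/s1.png

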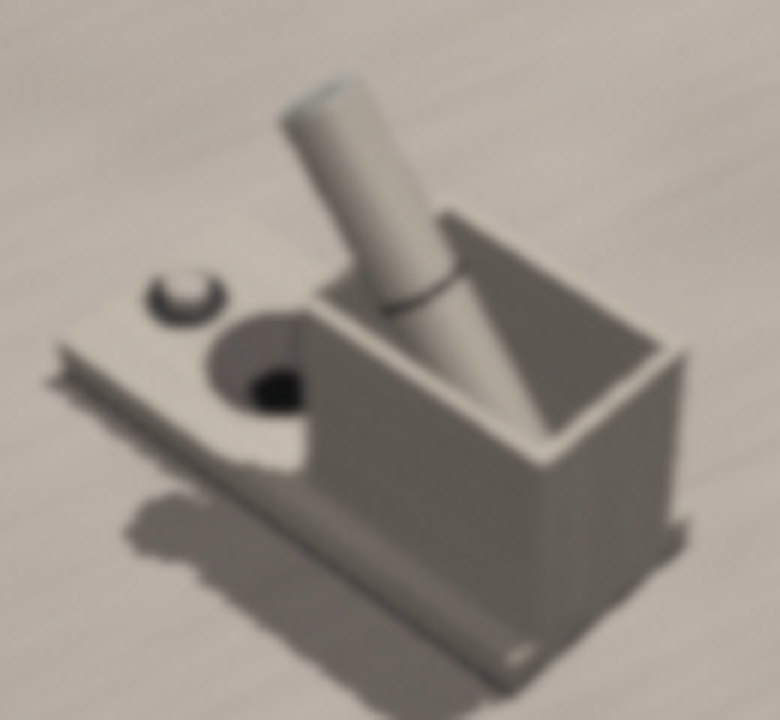

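View pics/t2.png

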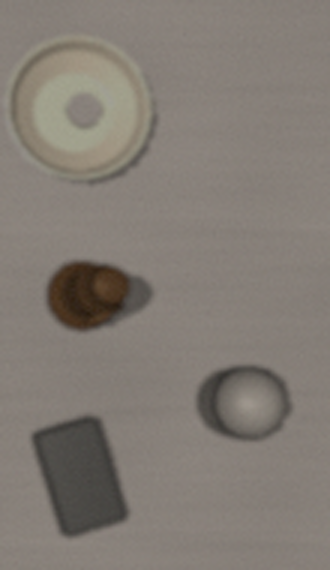

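View pics/s2.png

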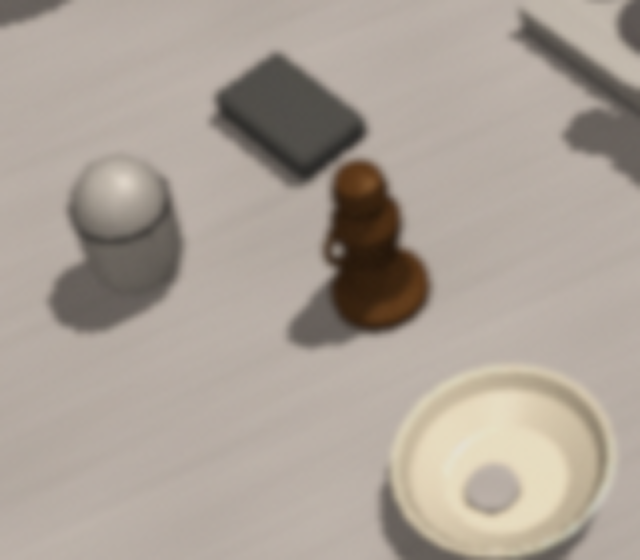

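The crops confirm it: the large grey torch leans in the bay. In the top crop its glass end is at (225,350). The pod is the silver egg at about (247,402) in the t2 crop, clear of the bronze knocker and the bank. Next I'll fit the poses.

```bash
cat > fit.py <<'E'
from h import *
from scipy.optimize import least_squares
T=grab("top"); S=grab("scene")
c=lambda U,V,s,x0,y0:((U+.5)/s-.5+x0,(V+.5)/s-.5+y0)
t1=lambda U,V:c(U,V,4,260,190)
s1=lambda U,V:c(U,V,6,260,165)
t2=lambda U,V:c(U,V,3,390,160)
s2=lambda U,V:c(U,V,4,140,220)
B=[(T,t1(190,565),(-204,56,22)),(T,t1(358,518),(-204,-56,22)),(T,t1(77,117),(64,43,132)),(T,t1(220,77),(64,-43,132)),(T,t1(285,290),(-64,-43,132)),(T,t1(137,330),(-64,43,132)),(T,t1(237,412),(-122,0,22)),(T,t1(263,502),(-180,0,30)),
(S,s1(545,460),(64,-43,132)),(S,s1(685,350),(64,43,132)),(S,s1(445,210),(-64,43,132)),(S,s1(310,300),(-64,-43,132)),(S,s1(62,345),(-204,-56,22)),(S,s1(187,285),(-180,0,30))]
def W(p,b):
    b=np.array(b)/1000;cs,sn=np.cos(p[2]),np.sin(p[2]); return np.array([p[0]+cs*b[0]-sn*b[1],p[1]+sn*b[0]+cs*b[1],b[2]])
def r(p): return np.concatenate([proj(f,W(p,b))-np.array(u) for f,u,b in B])
s=least_squares(r,[.7,0,.2],loss='soft_l1')
if __name__=="__main__":
    p=s.x; print("block",p,np.degrees(p[2])); print(r(p).reshape(-1,2).round(2))
    print("pod seat",W(p,(-122,0,3.7)))
    # pod: band etc
    g=tri(T,t1(225,350),S,s1(320,100)); print("torch glass centre",g)
    q=np.linalg.inv(np.array([[np.cos(p[2]),-np.sin(p[2])],[np.sin(p[2]),np.cos(p[2])]]))@(g[:2]-p[:2]); print("in block",q,g[2])
    # pod: silhouette centre top ~ widest 58mm z~.05
    for z in(.04,.05,.06): print(back(T,*t2(251,403),z))
    for X in ([back(T,*t2(251,403),.05)]):
        for z in(0,.034,.062,.095):
            Y=X.copy();Y[2]=z
            u=proj(S,Y); print(z,((u-np.array([140,220]))*4).round(1))
E
python3 fit.py
```

```text
block [0.63057124 0.1027461  0.26780693] 15.344206657800019
[[-1.34  0.45]
 [ 0.63 -0.54]
 [-0.97 -0.78]
 [-0.11 -0.92]
 [-0.89  0.  ]
 [-0.98  0.5 ]
 [-0.14 -0.12]
 [-0.19  0.44]
 [-0.74  1.79]
 [ 0.03  0.13]
 [-0.16 -2.13]
 [-1.95  1.12]
 [-1.11 -0.35]
 [-0.64  0.89]]
pod seat [0.51292011 0.07046281 0.0037    ]
torch glass centre [0.5450633  0.07612302 0.19984053]
in block [-0.08950481 -0.00304719] 0.19984052880559058
[ 0.50587997 -0.30655827  0.04      ]
[ 0.50594873 -0.30305886  0.05      ]
[ 0.50601749 -0.29955945  0.06      ]
0 [126.7 276.2]
0.034 [114.5 241.9]
0.062 [104.1 212.6]
0.095 [ 91.3 176.8]
```

```bash
cat > ov.py <<'E'
from fit import *
def ov(f,x0,y0,w,h,k,name,podxy=None,p=None,torch=None):
    im=np.ascontiguousarray(cv2.resize(f["image"][y0:y0+h,x0:x0+w,::-1],None,fx=k,fy=k,interpolation=cv2.INTER_CUBIC))
    P=lambda X:tuple(((proj(f,X)-[x0,y0]+.5)*k-.5).round().astype(int).tolist())
    def poly(L,col,cl=True): cv2.polylines(im,[np.array([P(X) for X in L])],cl,col,1,cv2.LINE_AA)
    a=np.linspace(0,2*np.pi,40)
    if podxy is not None:
        for z,rr in((0,.011),(.006,.017),(.015,.026),(.034,.029),(.062,.029)): poly([(podxy[0]+rr*np.cos(t),podxy[1]+rr*np.sin(t),z) for t in a],(0,255,0))
        X=(*podxy,.095); cv2.circle(im,P(X),2,(0,0,255),-1)
    if p is not None:
        for L in([(-204,56,22),(-204,-56,22),(64,-56,22),(64,56,22)],[(64,43,132),(64,-43,132),(-64,-43,132),(-64,43,132)],[(58,37,132),(58,-37,132),(-58,-37,132),(-58,37,132)]): poly([W(p,b) for b in L],(0,255,0))
        poly([W(p,(-122+32*np.cos(t),32*np.sin(t),22)) for t in a],(0,0,255))
        poly([W(p,(24*np.cos(t),24*np.sin(t),22)) for t in a],(255,0,255))
        poly([W(p,(-180+11*np.cos(t),11*np.sin(t),30)) for t in a],(0,0,255))
    if torch is not None:
        o,d=torch; d=d/np.linalg.norm(d); e=np.cross(d,[0,0,1.]); 
        e=np.array([0,1.,0]) if np.linalg.norm(e)<1e-6 else e/np.linalg.norm(e); g=np.cross(d,e)
        for h_ in(.010,.1125,.225): poly([o+h_*d+.018*(np.cos(t)*e+np.sin(t)*g) for t in a],(255,255,0))
    cv2.imwrite("pics/"+name,im)
E
python3 - <<'E'
from ov import *
p=s.x
ov(T,440,260,70,70,6,"o1.png",(.506,-.299)); ov(S,140,240,70,70,6,"o2.png",(.506,-.299))
ov(T,260,190,100,150,4,"o3.png",p=p); ov(S,260,165,130,120,6,"o4.png",p=p)
import cv2
cv2.imwrite("pics/o12.png",np.hstack([cv2.imread("pics/o1.png"),cv2.imread("pics/o2.png")])[:, :800])
E
```

```text
(no output)
```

View pics/o12.png

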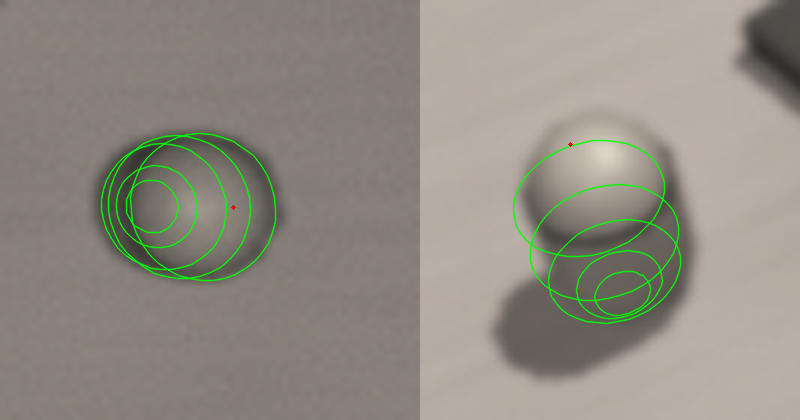

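View pics/o3.png

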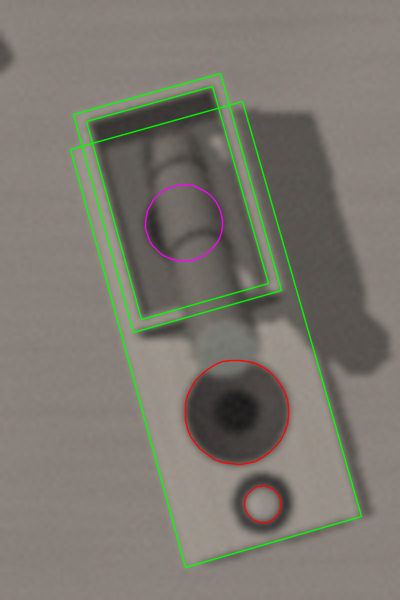

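View pics/o4.png

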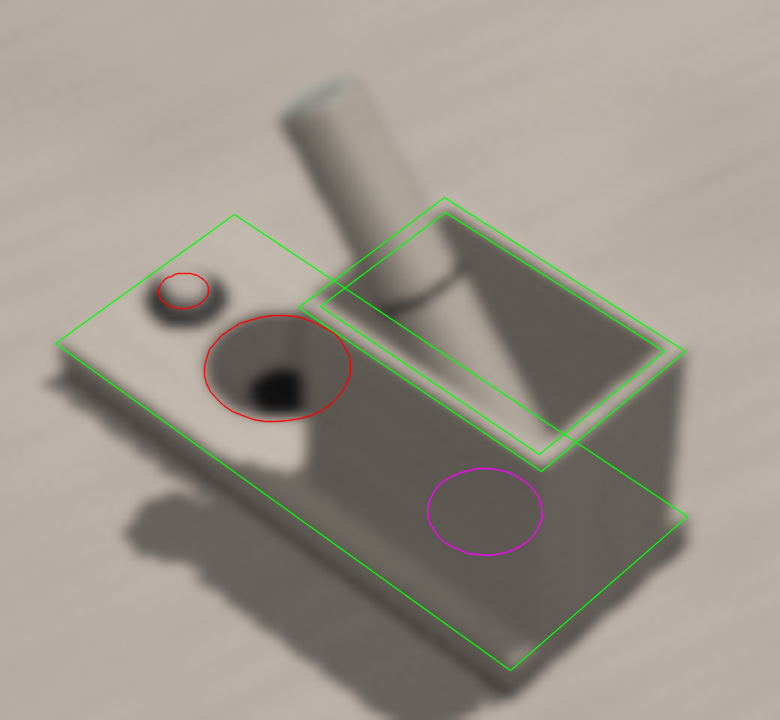

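```bash
python3 - <<'E'
from ov import *
from scipy.spatial.transform import Rotation as Ro
p=s.x
g=W(p,(-89.5,-2,199.8)); o=W(p,(52,0,25)); 
ov(T,260,190,100,150,4,"o5.png",torch=(o,g-o)); ov(S,260,165,130,120,5,"o6.png",torch=(o,g-o))
cv2.imwrite("pics/o56.png",np.hstack([cv2.imread("pics/o5.png")[:480,:],np.pad(cv2.imread("pics/o6.png")[:480,:400],((0,0),(0,0),(0,0)))]))
st=readout.state(); q=st["tool_rot"]; M=Ro.from_quat([q[1],q[2],q[3],q[0]]).as_matrix(); print(M.round(3), st["tool_pos"],st["time"])
E
```

```text
[[-0.937  0.     0.349]
 [-0.349  0.    -0.937]
 [-0.    -1.    -0.   ]] [ 0.21829057 -0.58559481  0.24227683] 0.5
```

View pics/o56.png

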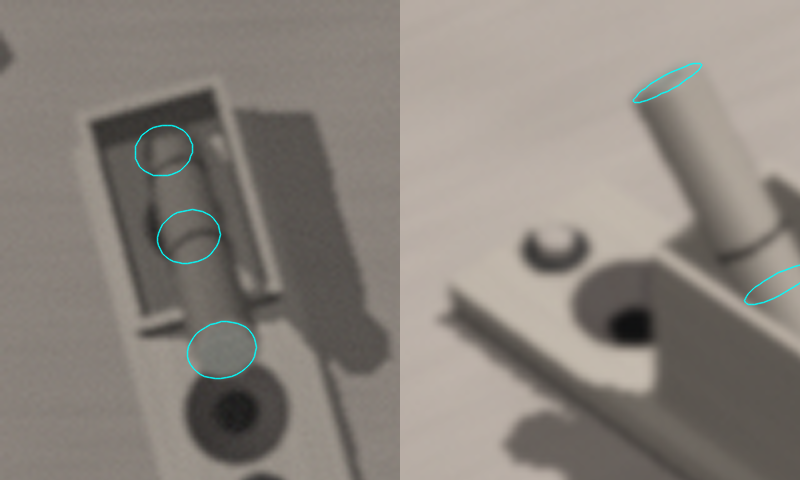

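Torch overlay agrees to about 3 mm: the leaning tilt is about 39°, with the glass end near block x -89, z 200. I'm going above the torch with the jaws opening across the block.

Call:
play_rows(slide=[[0,-4,0],[0,-4,0],[-3.18,0,-3.46],[-3.18,0,-3.46],[-3.18,0,-3.46],[-3.18,0,-3.46],[-3.18,0,-3.46],[-3.18,0,-3.46],[-3.18,0,-3.46],[-3.18,0,-3.46],[-3.18,0,-3.46],[-3.18,0,-3.46]], yaw=[5.1,0,0,0,0,0,0,0,0,0,0,0], grip=[-1,-1,-1,-1,-1,-1,-1,-1,-1,-1,-1,-1])

```text
time: 1.7
tool_pos: [0.4339, -0.166, 0.3227]
tool_rot: [-0.095, 0.094, -0.701, 0.701]
contact_force: [0.4, 0.4, 0.0]
gripper_width: 0.996
```

Call:
play_rows(slide=[[-3.18,0,-3.46],[-3.18,0,-3.46],[-3.18,0,-3.46],[-3.18,0,-3.46],[-3.18,0,-3.46],[-1.5,0,-1.7],[0,0,0],[0,0,0]], yaw=[0,0,0,0,0,0,0,0], grip=[-1,-1,-1,-1,-1,-1,-1,-1])

```text
time: 2.5
tool_pos: [0.5508, 0.0615, 0.3222]
tool_rot: [-0.094, 0.095, -0.701, 0.701]
contact_force: [0.2, -0.4, 0.1]
gripper_width: 1.0
```

```bash
cat > pose.py <<'E'
import numpy as np
from plant import readout
from scipy.spatial.transform import Rotation as Ro
p=np.array([0.63057124,0.1027461,0.26780693])
def pose():
    st=readout.state(); q=st["tool_rot"]; M=Ro.from_quat([q[1],q[2],q[3],q[0]]).as_matrix(); t=st["tool_pos"]
    d=t[:2]-p[:2]; c,s=np.cos(p[2]),np.sin(p[2]); b=[c*d[0]+s*d[1],-s*d[0]+c*d[1]]
    za=np.degrees(np.arctan2(M[1,2],M[0,2])); 
    print("t",st["time"],"tool",t.round(4),"block xyz mm",(np.array([*b,t[2]])*1000).round(1),"z-axis ang",round(za,2),"y",M[:,1].round(3),"F",st["contact_force"].round(1),"grip",round(st["gripper_width"],3),"q",st["joint_pos"].round(2))
    return st,M
if __name__=="__main__": pose()
E
python3 pose.py
```

```text
t 2.5 tool [0.5508 0.0615 0.3222] block xyz mm [-87.8 -18.7 322.2] z-axis ang -74.61 y [-0.001 -0.    -1.   ] F [ 0.2 -0.4  0.1] grip 1.0 q [-0.02 -0.15  1.68 -0.    1.62  1.28]
```

Call:
play_rows(slide=[[-1.7,0,-1.6],[0,3.5,0],[0,3.5,0],[0,3,0],[0,3,0],[0,2,0],[0,0.7,0],[0,0,0]], yaw=[0,0,0,0,0,0,0,0], grip=[-1,-1,-1,-1,-1,-1,-1,-1])

```text
time: 3.3
tool_pos: [0.5624, 0.0803, 0.1645]
tool_rot: [0.093, -0.095, 0.701, -0.701]
contact_force: [-0.1, 0.5, 0.9]
gripper_width: 1.003
```

```bash
python3 - <<'E'
from h import *
import pose; pose.pose()
f=grab("scene"); crop(f,240,100,150,160,3,"s3.png"); g=grab("top"); crop(g,250,180,130,160,3,"t3.png")
a=cv2.imread("pics/s3.png");b=cv2.imread("pics/t3.png");cv2.imwrite("pics/c3.png",cv2.hconcat([a[:480,:400],b[:480,:390]]))
E
```

```text
t 3.3 tool [0.5624 0.0803 0.1645] block xyz mm [-71.7  -3.6 164.5] z-axis ang -74.75 y [-0.002 -0.    -1.   ] F [-0.1  0.5  0.9] grip 1.003 q [ 0.01 -0.02  1.82 -0.    1.34  1.32]
```

View pics/c3.png

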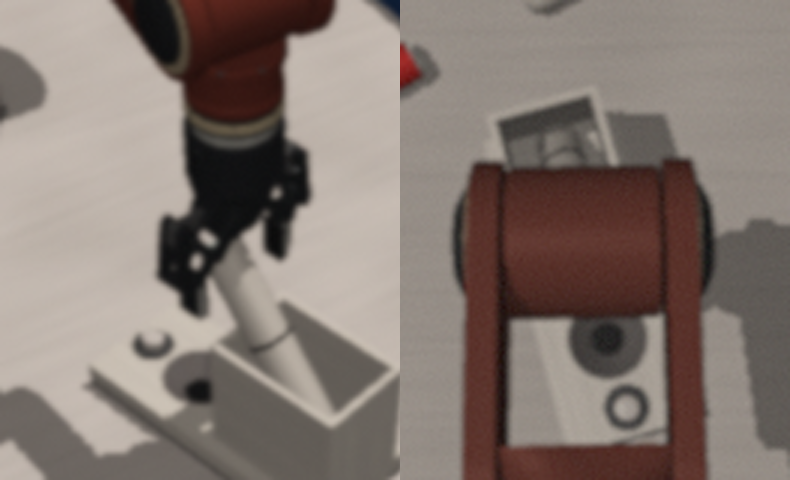

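The jaws straddle the torch's upper end, so I'm closing.

Call:
play_rows(slide=[[0,0,0],[0,0,0],[0,0,0],[0,0,0],[0,0,0],[0,0,0],[0,0,0],[0,0,0]], yaw=[0,0,0,0,0,0,0,0], grip=[1,1,1,1,1,1,1,1])

```text
time: 4.2
tool_pos: [0.5633, 0.0814, 0.1659]
tool_rot: [-0.095, 0.094, -0.701, 0.701]
contact_force: [-1.8, -0.2, 4.6]
gripper_width: 0.412
```

```bash
python3 pose.py
```

```text
t 4.2 tool [0.5633 0.0814 0.1659] block xyz mm [-70.5  -2.8 165.9] z-axis ang -74.65 y [ 0.001 -0.    -1.   ] F [-1.8 -0.2  4.6] grip 0.412 q [ 0.01 -0.02  1.82 -0.    1.34  1.32]
```

Call:
play_rows(slide=[[0,-0.5,0],[0,-0.5,0],[0,-0.5,0],[0,-0.5,0],[0,0,0],[0,0,0]], yaw=[0,0,0,0,0,0], grip=[1,1,1,1,1,1])

```text
time: 4.8
tool_pos: [0.5631, 0.0814, 0.1854]
tool_rot: [0.094, -0.094, 0.701, -0.701]
contact_force: [-1.0, 0.7, -2.7]
gripper_width: 0.409
```

```bash
cat > look.py <<'E'
import sys
from h import *
import pose; pose.pose()
f=grab("scene"); crop(f,270,120,130,160,3,"a.png"); g=grab("top"); crop(g,250,180,130,160,3,"b.png")
a=cv2.imread("pics/a.png");b=cv2.imread("pics/b.png");cv2.imwrite("pics/%s.png"%sys.argv[1],cv2.hconcat([a,b]))
E
python3 look.py c4
```

```text
t 4.8 tool [0.5631 0.0814 0.1854] block xyz mm [-70.7  -2.7 185.4] z-axis ang -74.66 y [ 0.  0. -1.] F [-1.   0.7 -2.7] grip 0.409 q [ 0.01 -0.04  1.8   0.    1.38  1.32]
```

View pics/c4.png

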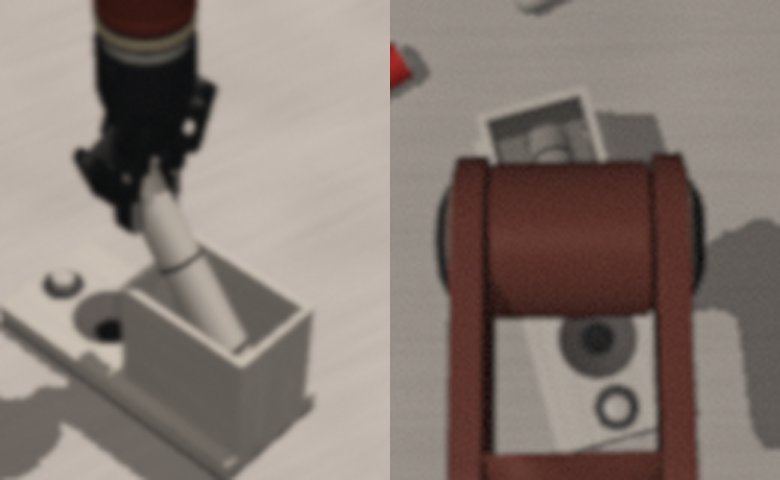

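The torch is held in the grip at its tilt, carrying its full weight (about 2.7 N) and free. I'll swing it upright by pivoting its foot lightly against the rear wall on an arc.

Call:
play_rows(slide=[[-0.44,-0.34,-0.27],[-0.44,-0.34,0],[-0.44,-0.34,0],[-0.44,-0.34,0],[-0.44,-0.34,0],[-0.55,-0.29,0],[-0.55,-0.29,0],[-0.55,-0.29,0],[-0.55,-0.29,0],[-0.55,-0.29,0],[0,0,0]], yaw=[0,0,0,0,0,0,0,0,0,0,0], grip=[1,1,1,1,1,1,1,1,1,1,1])

```text
time: 6.0
tool_pos: [0.6112, 0.0973, 0.2175]
tool_rot: [0.095, -0.094, 0.701, -0.701]
contact_force: [-0.5, -0.7, -1.9]
gripper_width: 0.407
```

```bash
python3 look.py c5
```

```text
t 6.0 tool [0.6112 0.0973 0.2175] block xyz mm [-2.010e+01 -1.000e-01  2.175e+02] z-axis ang -74.65 y [ 0.002  0.    -1.   ] F [-0.5 -0.7 -1.9] grip 0.407 q [0.04 0.05 1.65 0.   1.43 1.34]
```

View pics/c5.png

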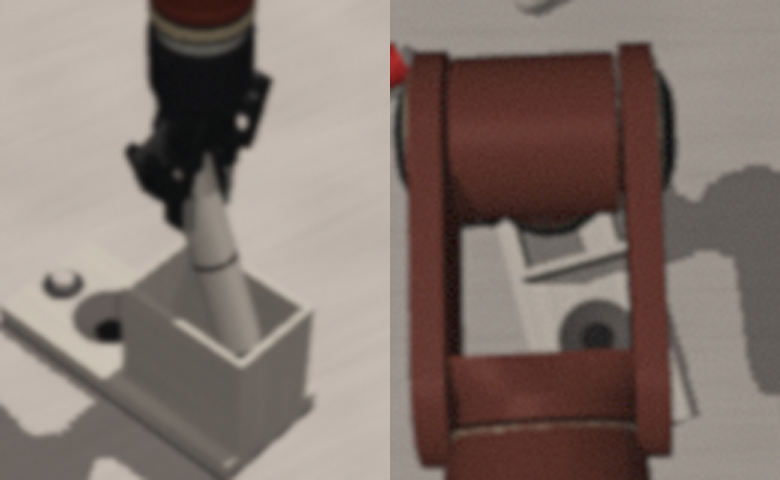

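Call:
play_rows(slide=[[-0.6,-0.18,0],[-0.6,-0.18,0],[-0.6,-0.18,0],[-0.6,-0.18,0],[-0.6,-0.18,0],[-0.55,-0.08,0],[-0.55,-0.06,0],[-0.55,-0.06,0],[-0.55,-0.06,0],[-0.45,-0.04,0],[0,0,0]], yaw=[0,0,0,0,0,0,0,0,0,0,0], grip=[1,1,1,1,1,1,1,1,1,1,1])

```text
time: 7.2
tool_pos: [0.6653, 0.1122, 0.2288]
tool_rot: [0.095, -0.094, 0.701, -0.701]
contact_force: [0.2, -0.7, -1.9]
gripper_width: 0.412
```

```bash
python3 look.py c6
```

```text
t 7.2 tool [0.6653 0.1122 0.2288] block xyz mm [ 3.600e+01 -1.000e-01  2.288e+02] z-axis ang -74.65 y [ 0.001  0.    -1.   ] F [ 0.2 -0.7 -1.9] grip 0.412 q [0.06 0.18 1.5  0.   1.46 1.36]
```

View pics/c6.png

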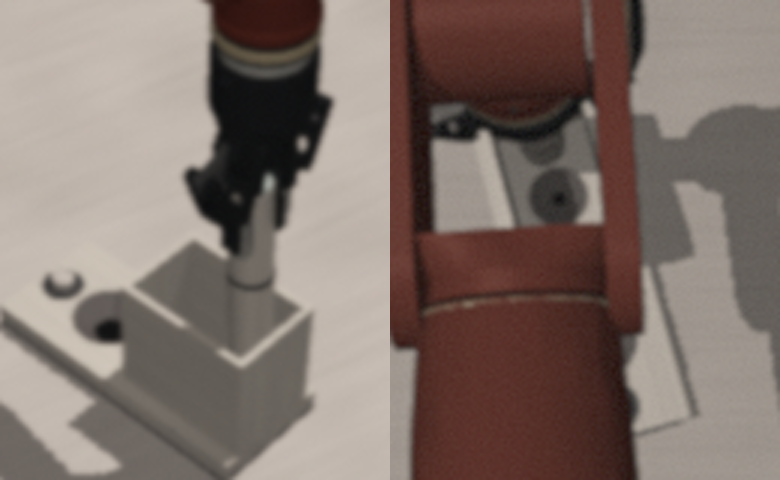

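The torch is now near upright at the rear wall. I'll ease on a few mm until the barrel lies against the wall.

Call:
play_rows(slide=[[-0.2,0,0],[-0.2,0,0],[0,0,0]], yaw=[0,0,0], grip=[1,1,1])

```text
time: 7.6
tool_pos: [0.6683, 0.1131, 0.2287]
tool_rot: [-0.094, 0.095, -0.701, 0.701]
contact_force: [-2.2, -0.8, -1.3]
gripper_width: 0.408
```

```bash
python3 pose.py;python3 -c "
from plant import readout
print(readout.state()['ft_torque'])"
```

```text
t 7.6 tool [0.6683 0.1131 0.2287] block xyz mm [ 39.2  -0.  228.7] z-axis ang -74.66 y [-0.001 -0.    -1.   ] F [-2.2 -0.8 -1.3] grip 0.408 q [ 0.06  0.18  1.49 -0.    1.46  1.36]
[-0.17544655  0.5583425  -0.02709223]
```

Call:
play_rows(slide=[[-0.1,0,0],[-0.1,0,0],[0,0,0]], yaw=[0,0,0], grip=[1,1,1])

```text
time: 7.9
tool_pos: [0.6704, 0.1136, 0.2287]
tool_rot: [-0.094, 0.095, -0.701, 0.701]
contact_force: [-1.6, -0.9, -0.5]
gripper_width: 0.406
```

```bash
python3 look.py c7;python3 -c "
from plant import readout
print(readout.state()['ft_torque'])"
```

```text
t 7.9 tool [0.6704 0.1136 0.2287] block xyz mm [ 41.3  -0.  228.7] z-axis ang -74.66 y [-0. -0. -1.] F [-1.6 -0.9 -0.5] grip 0.406 q [ 0.06  0.19  1.49 -0.    1.47  1.36]
[-0.15330896  0.61505238 -0.01616012]
```

View pics/c7.png

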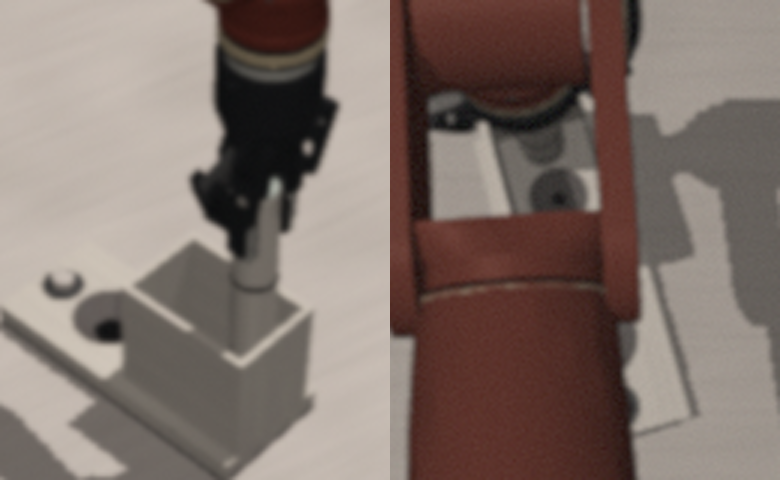

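Call:
play_rows(slide=[[-0.1,0,0],[-0.1,0,0],[0,0,0]], yaw=[0,0,0], grip=[1,1,1])

```text
time: 8.3
tool_pos: [0.6724, 0.1142, 0.2288]
tool_rot: [-0.094, 0.094, -0.701, 0.701]
contact_force: [-2.3, -0.2, -1.3]
gripper_width: 0.407
```

```bash
cat > tq.py <<'E'
from pose import *
st,M=pose(); F=st["contact_force"];c,s=np.cos(p[2]),np.sin(p[2])
T=st["ft_torque"]; print("Fblock",c*F[0]+s*F[1],-s*F[0]+c*F[1],F[2],"Tblock",c*T[0]+s*T[1],-s*T[0]+c*T[1])
E
python3 tq.py
python3 - <<'E'
from ov import *
p=s.x
o=W(p,(41.3,0,40)); ov(S,270,150,110,120,5,"o7.png",p=p,torch=(o,np.array([0,0,1.])))
E
```

```text
t 8.3 tool [0.6724 0.1142 0.2288] block xyz mm [ 4.330e+01 -1.000e-01  2.288e+02] z-axis ang -74.65 y [-0. -0. -1.] F [-2.3 -0.2 -1.3] grip 0.407 q [ 0.06  0.19  1.48 -0.    1.47  1.36]
Fblock -2.229585452879694 0.45117908628528214 -1.2727510871747656 Tblock 0.003886292520062201 0.6773048124640304
```

View pics/o7.png

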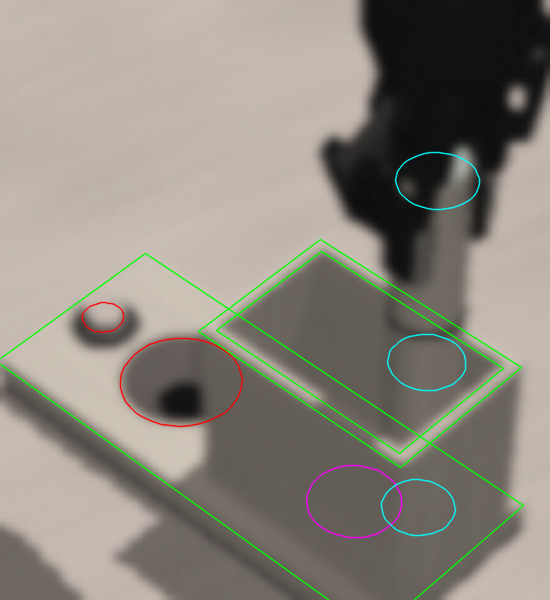

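Call:
play_rows(slide=[[-0.1,0,0],[0,0,0]], yaw=[0,0], grip=[1,1])

```text
time: 8.6
tool_pos: [0.6733, 0.1145, 0.2288]
tool_rot: [0.094, -0.094, 0.701, -0.701]
contact_force: [-1.9, 0.3, -2.0]
gripper_width: 0.406
```

```bash
python3 tq.py
```

```text
t 8.6 tool [0.6733 0.1145 0.2288] block xyz mm [ 44.3  -0.  228.8] z-axis ang -74.66 y [-0.  0. -1.] F [-1.9  0.3 -2. ] grip 0.406 q [0.06 0.19 1.48 0.   1.47 1.36]
Fblock -1.7678722007036216 0.7934364461366696 -1.9706493652988024 Tblock 0.052654418097418484 0.6323847026405699
```

Call:
play_rows(slide=[[-0.1,0,0],[0,0,0]], yaw=[0,0], grip=[1,1])

```text
time: 8.8
tool_pos: [0.6743, 0.1147, 0.2288]
tool_rot: [-0.094, 0.094, -0.701, 0.701]
contact_force: [-3.1, -0.3, -1.9]
gripper_width: 0.408
```

```bash
python3 tq.py; python3 - <<'E'
from h import *
f=grab("scene"); crop(f,330,150,50,70,11,"s8.png")
E
```

```text
t 8.8 tool [0.6743 0.1147 0.2288] block xyz mm [ 4.530e+01 -1.000e-01  2.288e+02] z-axis ang -74.66 y [-0. -0. -1.] F [-3.1 -0.3 -1.9] grip 0.408 q [ 0.06  0.2   1.48 -0.    1.47  1.36]
Fblock -3.0814100547298 0.49928725620103886 -1.8744376805037744 Tblock 0.005230751277122109 0.6807164631951036
```

View pics/s8.png

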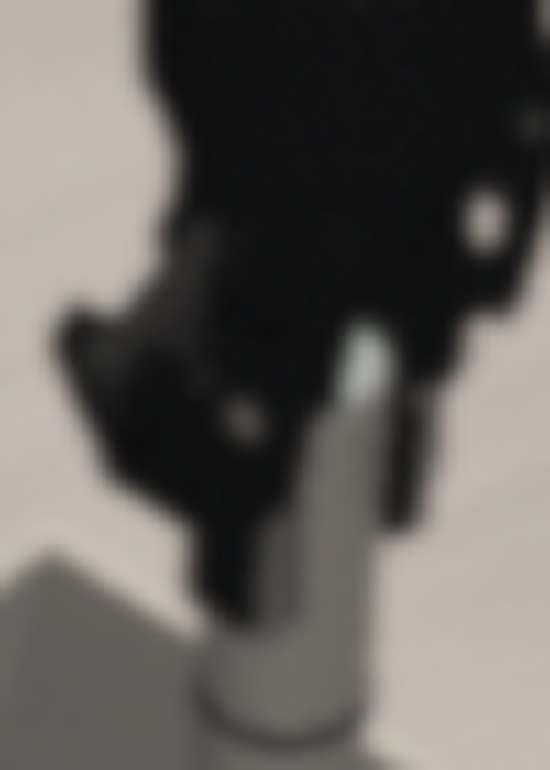

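No stiff stop appeared. The crop shows the torch's right edge running from (392,400) to (362,680), which is about 4° past upright: the barrel has been pivoting on the wall's top edge since x≈38. That's small, and the cup will correct it. I'll move over the cup, lower, then centre.

Call:
play_rows(slide=[[0.4,0,0],[0.6,0,0],[0.7,0,0],[0.7,0,0],[0.7,0,0],[0,0,0],[0,0.5,0],[0,0.5,0],[0,0,0]], yaw=[0,0,0,0,0,0,0,0,0], grip=[1,1,1,1,1,1,1,1,1])

```text
time: 9.75
tool_pos: [0.6438, 0.1065, 0.2171]
tool_rot: [0.094, -0.095, 0.701, -0.701]
contact_force: [0.0, 0.0, -1.9]
gripper_width: 0.411
```

```bash
python3 tq.py; python3 - <<'E'
from h import *
f=grab("scene"); crop(f,270,120,110,150,4,"s9.png")
E
```

```text
t 9.75 tool [0.6438 0.1065 0.2171] block xyz mm [1.380e+01 1.000e-01 2.171e+02] z-axis ang -74.66 y [-0.002 -0.    -1.   ] F [ 0.   0.  -1.9] grip 0.411 q [0.05 0.13 1.57 0.   1.44 1.35]
Fblock 0.0338973875982092 -0.006436804007435957 -1.9181556377610924 Tblock 0.028097372884072797 -0.034977830560304915
```

View pics/s9.png

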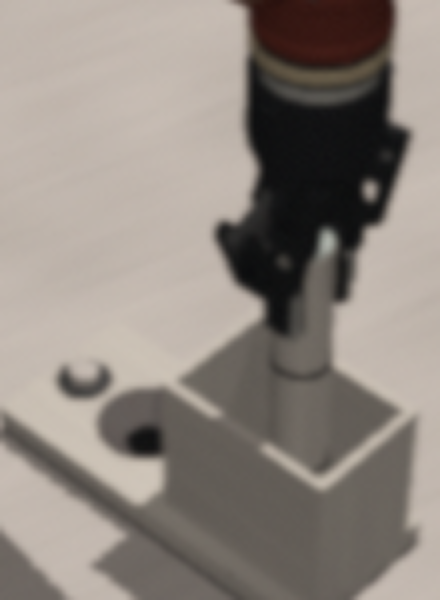

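Call:
play_rows(slide=[[0,0.4,0],[0,0.4,0],[0,0.4,0],[0,0.3,0],[0,0,0]], yaw=[0,0,0,0,0], grip=[1,1,1,1,1])

```text
time: 10.3
tool_pos: [0.6439, 0.1065, 0.2029]
tool_rot: [0.094, -0.095, 0.701, -0.701]
contact_force: [0.1, 0.5, -1.8]
gripper_width: 0.408
```

```bash
python3 tq.py
```

```text
t 10.3 tool [0.6439 0.1065 0.2029] block xyz mm [1.390e+01 1.000e-01 2.029e+02] z-axis ang -74.65 y [-0.001 -0.    -1.   ] F [ 0.1  0.5 -1.8] grip 0.408 q [0.05 0.14 1.58 0.   1.42 1.35]
Fblock 0.2632379944515536 0.45886347270838945 -1.7699427723627315 Tblock -0.020913717652617504 -0.003809276279132439
```

Call:
play_rows(slide=[[0,0.3,0],[0,0.3,0],[0,0,0]], yaw=[0,0,0], grip=[1,1,1])

```text
time: 10.6
tool_pos: [0.644, 0.1064, 0.1973]
tool_rot: [-0.094, 0.095, -0.701, 0.701]
contact_force: [-1.0, -0.4, -1.4]
gripper_width: 0.408
```

```bash
python3 tq.py; python3 - <<'E'
from h import *
f=grab("scene"); crop(f,290,150,90,110,6,"s10.png")
E
```

```text
t 10.6 tool [0.644  0.1064 0.1973] block xyz mm [ 13.9  -0.  197.3] z-axis ang -74.66 y [-0.001 -0.    -1.   ] F [-1.  -0.4 -1.4] grip 0.408 q [ 0.05  0.15  1.59 -0.    1.41  1.35]
Fblock -1.0299736600479563 -0.08447746893141334 -1.380571160650477 Tblock 0.016422524278060992 0.12649555186032252
```

View pics/s10.png

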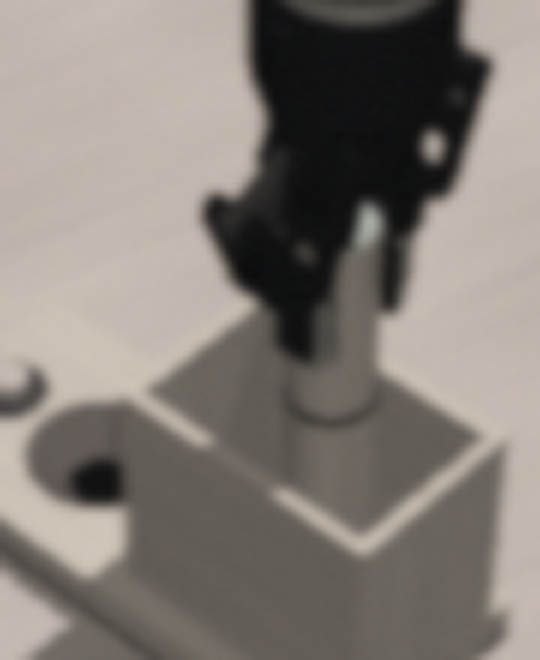

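Call:
play_rows(slide=[[0.3,0,0],[0.3,0,0],[0.3,0.1,0],[0,0.2,0],[0,0,0]], yaw=[0,0,0,0,0], grip=[1,1,1,1,1])

```text
time: 11.15
tool_pos: [0.6354, 0.104, 0.1944]
tool_rot: [0.094, -0.095, 0.701, -0.701]
contact_force: [0.2, -0.8, -1.8]
gripper_width: 0.409
```

```bash
python3 tq.py
```

```text
t 11.15 tool [0.6354 0.104  0.1944] block xyz mm [  5.   -0.  194.4] z-axis ang -74.66 y [-0.001 -0.    -1.   ] F [ 0.2 -0.8 -1.8] grip 0.409 q [0.05 0.13 1.61 0.   1.4  1.35]
Fblock -0.03842606430716988 -0.8049261268703529 -1.7885373175414758 Tblock 0.030877536257441225 -0.0022991929144419634
```

Call:
play_rows(slide=[[0,0.15,0],[0,0.15,0],[0,0,0]], yaw=[0,0,0], grip=[1,1,1])

```text
time: 11.45
tool_pos: [0.6355, 0.1041, 0.1913]
tool_rot: [0.094, -0.095, 0.701, -0.701]
contact_force: [-0.0, 0.0, -2.8]
gripper_width: 0.409
```

```bash
python3 tq.py
```

```text
t 11.45 tool [0.6355 0.1041 0.1913] block xyz mm [  5.1  -0.  191.3] z-axis ang -74.66 y [-0.001 -0.    -1.   ] F [-0.   0.  -2.8] grip 0.409 q [ 0.05  0.13  1.61 -0.    1.4   1.35]
Fblock -0.037114020466944654 0.04623786088185816 -2.7752275481944255 Tblock 0.013650614188308112 -0.04493322066432322
```

Call:
play_rows(slide=[[0.1,0.1,0],[0.1,0.1,0],[0,0,0]], yaw=[0,0,0], grip=[1,1,1])

```text
time: 11.75
tool_pos: [0.6335, 0.1035, 0.1895]
tool_rot: [0.094, -0.095, 0.701, -0.701]
contact_force: [0.2, 0.5, -1.9]
gripper_width: 0.404
```

```bash
python3 tq.py
```

```text
t 11.75 tool [0.6335 0.1035 0.1895] block xyz mm [  3.   -0.  189.5] z-axis ang -74.66 y [-0. -0. -1.] F [ 0.2  0.5 -1.9] grip 0.404 q [0.05 0.13 1.62 0.   1.39 1.35]
Fblock 0.2726182647010189 0.4207635881145456 -1.9471924733635557 Tblock -0.05321030664223936 -0.009606779639662314
```

Call:
play_rows(slide=[[0.1,0.1,0],[0,0.1,0],[0,0,0]], yaw=[0,0,0], grip=[1,1,1])

```text
time: 12.05
tool_pos: [0.6333, 0.1032, 0.1883]
tool_rot: [-0.095, 0.094, -0.701, 0.701]
contact_force: [1.3, -0.1, -0.2]
gripper_width: 0.405
```

```bash
python3 tq.py
```

```text
t 12.05 tool [0.6333 0.1032 0.1883] block xyz mm [  2.8  -0.2 188.3] z-axis ang -74.66 y [ 0.002 -0.    -1.   ] F [ 1.3 -0.1 -0.2] grip 0.405 q [ 0.05  0.13  1.62 -0.    1.39  1.35]
Fblock 1.19162754273681 -0.4133404311110771 -0.2247065366743436 Tblock -0.1170229292075102 -0.33356024740761786
```

Call:
play_rows(slide=[[0,0.1,0],[0,0.1,0],[0,0,0]], yaw=[0,0,0], grip=[1,1,1])

```text
time: 12.35
tool_pos: [0.6338, 0.1033, 0.1879]
tool_rot: [-0.095, 0.093, -0.701, 0.701]
contact_force: [0.7, -0.1, 4.7]
gripper_width: 0.407
```

```bash
python3 tq.py
```

```text
t 12.35 tool [0.6338 0.1033 0.1879] block xyz mm [  3.3  -0.4 187.9] z-axis ang -74.66 y [ 0.003  0.    -1.   ] F [ 0.7 -0.1  4.7] grip 0.407 q [ 0.05  0.13  1.62 -0.    1.39  1.35]
Fblock 0.625753518839849 -0.2940129874474504 4.682866532624818 Tblock -0.14651914955645887 -0.11604181494469841
```

The foot is bottomed in the cup: Fz reversed to +4.7 N at TCP z 0.188, against a predicted 0.190. I'm releasing in small steps.

Call:
play_rows(slide=[[0,0,0],[0,0,0],[0,0,0],[0,0,0],[0,0,0]], yaw=[0,0,0,0,0], grip=[0.1,0.08,0.05,0,-0.05])

```text
time: 12.85
tool_pos: [0.6326, 0.1033, 0.1854]
tool_rot: [0.094, -0.095, 0.701, -0.701]
contact_force: [0.2, -0.8, 0.3]
gripper_width: 0.521
```

```bash
python3 tq.py; python3 - <<'E'
from ov import *
p=s.x
o=W(p,(0,0,5.7)); ov(S,270,130,110,140,5,"o11.png",p=p,torch=(o,np.array([0,0,1.])));crop(S,300,140,70,80,10,"s11.png")
E
```

```text
t 12.85 tool [0.6326 0.1033 0.1854] block xyz mm [  2.1   0.  185.4] z-axis ang -74.66 y [-0.001  0.    -1.   ] F [ 0.2 -0.8  0.3] grip 0.521 q [0.05 0.13 1.63 0.   1.39 1.35]
Fblock -0.009490002587319274 -0.8295934818442622 0.3204893445286704 Tblock 0.021586996510882164 0.023875980311470917
```

View pics/o11.png

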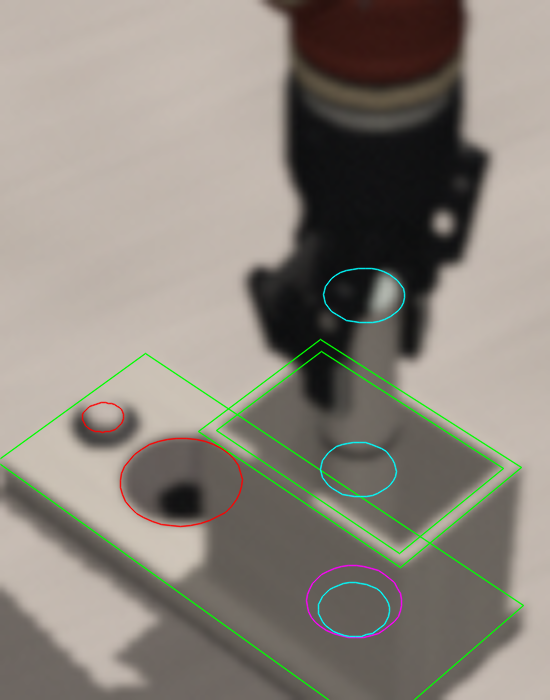

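View pics/s11.png

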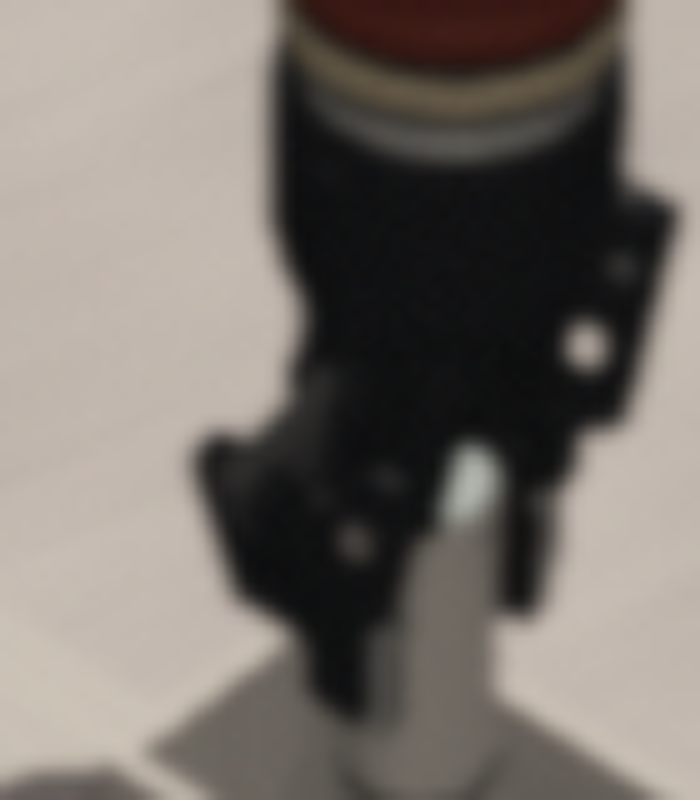

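The overlay agrees with an upright, seated torch. I'm opening fully, rising straight up and looking again.

Call:
play_rows(slide=[[0,0,0],[0,0,0],[0,0,0],[0,-1,0],[0,-2.5,0],[0,-4,0],[0,-4,0],[4,0,3],[4,0,3],[4,0,3],[4,0,3],[4,0,3]], yaw=[0,0,0,0,0,0,0,0,0,0,0,0], grip=[-0.3,-0.6,-1,-1,-1,-1,-1,-1,-1,-1,-1,-1])

```text
time: 14.15
tool_pos: [0.4783, -0.0954, 0.3019]
tool_rot: [-0.095, 0.094, -0.7, 0.701]
contact_force: [0.4, -1.4, 0.9]
gripper_width: 0.998
```

```bash
python3 tq.py; python3 - <<'E'
from ov import *
p=s.x
o=W(p,(0,0,5.7)); ov(S,270,140,110,130,4,"a.png",torch=(o,np.array([0,0,1.])));ov(T,260,190,90,130,4,"b.png",torch=(o,np.array([0,0,1.])));
a=cv2.imread("pics/a.png");b=cv2.imread("pics/b.png");cv2.imwrite("pics/o12b.png",cv2.hconcat([a,b]))
E
```

```text
t 14.15 tool [ 0.4783 -0.0954  0.3019] block xyz mm [-199.3 -150.8  301.9] z-axis ang -74.62 y [ 0.002 -0.001 -1.   ] F [ 0.4 -1.4  0.9] grip 0.998 q [-0.35 -0.31  1.85 -0.    1.61  0.95]
Fblock -0.03021553671292443 -1.471030119662666 0.9273015828964457 Tblock -0.008995536048612906 -0.00019323083488582016
```

View pics/o12b.png

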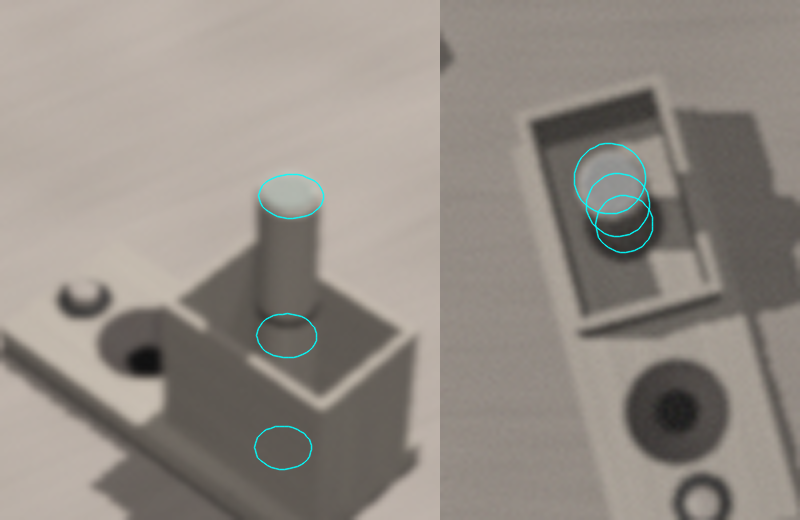

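The torch stands upright on its cup: in the scene view the glass end at (290,195) matches the model ring within about 1 mm, and the top view agrees too. Now the pod, where I need the neighbours' clearances.

```bash
python3 - <<'E'
from fit import *
pod=np.array([.506,-.2975])
for n,u,z in(("bank tl",(34,435),.022),("bank tr",(98,418),.022),("bank br",(128,515),.022),("bank bl",(68,535),.022),("knock",(80,297),.01)):
    X=back(T,*t2(*u),z)[:2]; d=X-pod; print(n,X.round(3),"d",d.round(3),np.linalg.norm(d).round(3),np.degrees(np.arctan2(d[1],d[0])).round(0))
E
```

```text
bank tl [ 0.481 -0.132] d [-0.025  0.165] 0.167 99.0
bank tr [ 0.495 -0.186] d [-0.011  0.112] 0.112 96.0
bank br [ 0.416 -0.207] d [-0.09  0.09] 0.127 135.0
bank bl [ 0.4   -0.158] d [-0.106  0.14 ] 0.175 127.0
knock [ 0.596 -0.177] d [0.09  0.121] 0.15 53.0
```

Call:
play_rows(slide=[[0.6,0,4.1],[0.6,0,4.1],[0.5,0,4],[0.5,0,4],[0.5,0,4],[0,4,0],[0,4,0],[0,4,0],[0,0,0]], yaw=[0,0,0,0,0,0,0,0,0], grip=[-1,-1,-1,-1,-1,-1,-1,-1,-1])

```text
time: 15.25
tool_pos: [0.5048, -0.2927, 0.1736]
tool_rot: [0.092, -0.098, 0.704, -0.697]
contact_force: [0.6, 0.5, -0.4]
gripper_width: 0.999
```

```bash
python3 pose.py; python3 - <<'E'
from h import *
f=grab("scene"); crop(f,120,180,130,130,4,"a.png"); crop(grab("top"),410,220,60,130,4,"b.png")
a=cv2.imread("pics/a.png");b=cv2.imread("pics/b.png");cv2.imwrite("pics/c13.png",cv2.hconcat([a,b]))
E
```

```text
t 15.25 tool [ 0.5048 -0.2927  0.1736] block xyz mm [-225.9 -348.1  173.6] z-axis ang -74.55 y [-0.01   0.008 -1.   ] F [ 0.6  0.5 -0.4] grip 0.999 q [-0.65  0.01  1.77  0.    1.37  0.65]
```

View pics/c13.png

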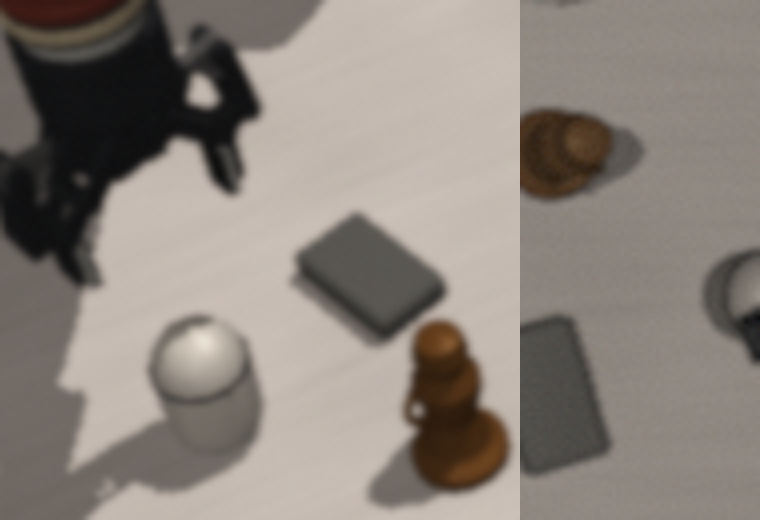

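```bash
python3 - <<'E'
from ov import *
import pose; pose.pose()
print(back(S,170.1,273.1,.062))
q=(.507,-.296)
ov(S,140,240,60,70,6,"a.png",q); ov(T,440,260,60,70,6,"b.png",q)
a=cv2.imread("pics/a.png");b=cv2.imread("pics/b.png");cv2.imwrite("pics/c14.png",cv2.hconcat([a,b]))
E
```

```text
t 15.45 tool [ 0.509  -0.2967  0.1842] block xyz mm [-223.  -353.   184.2] z-axis ang -74.59 y [ 0.004 -0.003 -1.   ] F [ 0.2 -0.1 -0.3] grip 0.998 q [-0.65  0.01  1.76  0.    1.37  0.65]
[ 0.51082682 -0.29485435  0.062     ]
```

View pics/c14.png

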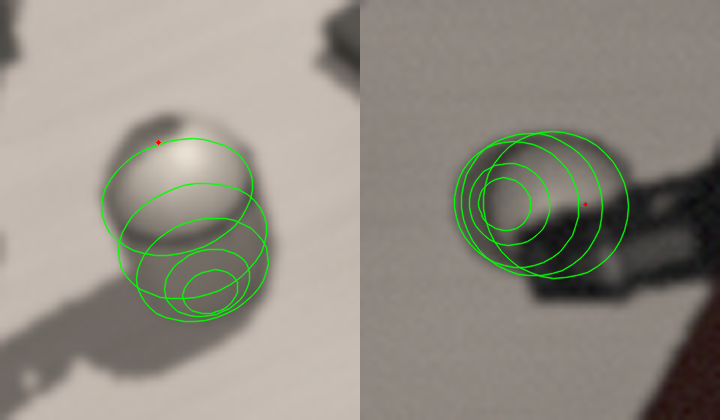

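Call:
play_rows(slide=[[0,3,-0.1],[0,3,0],[0,2.5,0],[0,0,0],[0,0,0]], yaw=[0,0,0,0,0], grip=[-1,-1,-1,-1,-1])

```text
time: 15.95
tool_pos: [0.5081, -0.296, 0.0983]
tool_rot: [-0.095, 0.094, -0.7, 0.702]
contact_force: [0.2, 0.3, 0.4]
gripper_width: 1.0
```

```bash
python3 pose.py; python3 - <<'E'
from h import *
f=grab("scene"); crop(f,110,190,120,130,4,"a.png"); crop(grab("top"),430,240,80,130,4,"b.png")
a=cv2.imread("pics/a.png");b=cv2.imread("pics/b.png");cv2.imwrite("pics/c15.png",cv2.hconcat([a,b]))
E
```

```text
t 15.95 tool [ 0.5081 -0.296   0.0983] block xyz mm [-223.7 -352.1   98.3] z-axis ang -74.64 y [ 0.003 -0.002 -1.   ] F [0.2 0.3 0.4] grip 1.0 q [-0.65  0.1   1.82  0.    1.22  0.65]
```

View pics/c15.png

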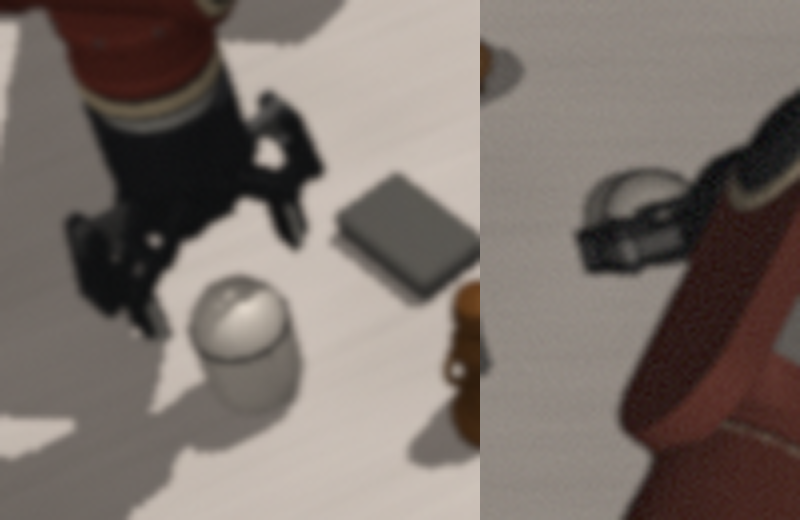

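The jaws straddle the pod with both tips clear. Descending to mid-cylinder.

Call:
play_rows(slide=[[0,2,0],[0,2,0],[0,1.5,0],[0,0.2,0],[0,0,0]], yaw=[0,0,0,0,0], grip=[-1,-1,-1,-1,-1])

```text
time: 16.55
tool_pos: [0.5071, -0.2955, 0.0394]
tool_rot: [-0.095, 0.094, -0.701, 0.701]
contact_force: [0.7, 1.0, -0.1]
gripper_width: 0.999
```

```bash
python3 pose.py; python3 - <<'E'
from h import *
f=grab("scene"); crop(f,110,190,120,130,5,"c16.png")
E
```

```text
t 16.55 tool [ 0.5071 -0.2955  0.0394] block xyz mm [-224.5 -351.4   39.4] z-axis ang -74.66 y [ 0. -0. -1.] F [ 0.7  1.  -0.1] grip 0.999 q [-0.65  0.17  1.84  0.    1.12  0.65]
```

View pics/c16.png

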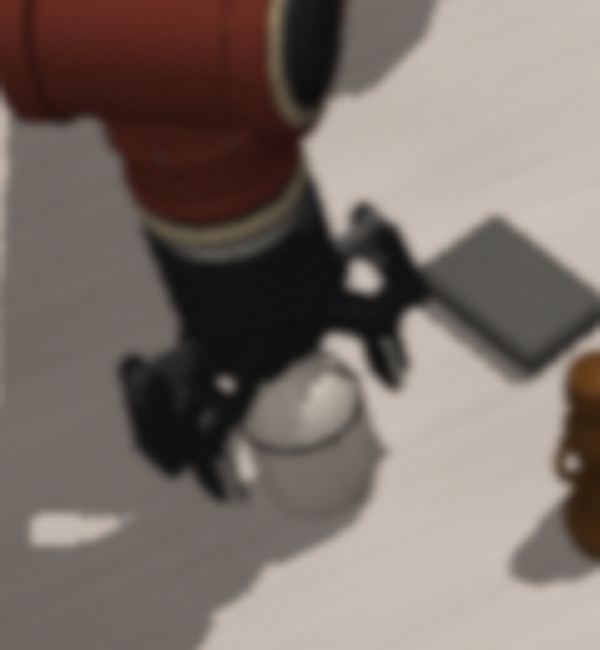

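```bash
python3 - <<'E'
from h import *
f=grab("scene")
for z in(0,.041,.062):
  u=proj(f,(.5071,-.2955,z)); print(z,((u-[110,190])*5).round(1))
for k in(-1,1):
  X=np.array([.5071,-.2955,.041])+k*.045*np.array([-.2645,.9644,0]); print(((proj(f,X)-[110,190])*5).round(1))
u=lambda U,V:(U/5+110,V/5+190)
# cylinder outer edges mid at band bottom z~.062
print(back(f,*u(307,432),.062), back(f,*u(315,518-0),.0))
E
python3 - <<'E'
import sys; sys.path.insert(0,'.')
from ov import *
ov(S,110,190,120,130,5,"c17.png",(.507,-.2955))
E
```

```text
0 [324.  490.3]
0.041 [305.9 438.3]
0.062 [296.3 410.8]
[226.9 494.1]
[382.3 384.4]
[ 0.52173699 -0.29581239  0.062     ] [ 0.52059538 -0.30528503  0.        ]
```

View pics/c17.png

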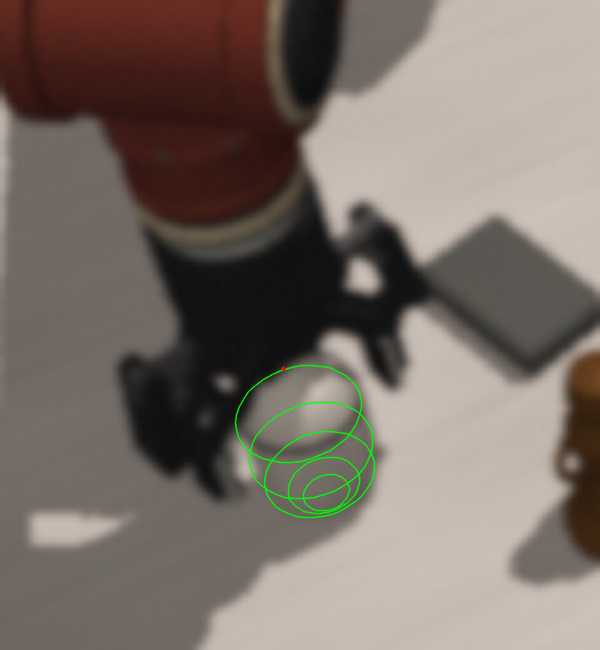

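A pod model drawn at the TCP coincides with the real pod to within about 3 mm, so it is centred. Closing.

Call:
play_rows(slide=[[0,0,0],[0,0,0],[0,0,0],[0,0,0],[0,0,0],[0,0,0],[0,0,0]], yaw=[0,0,0,0,0,0,0], grip=[0,0.2,0.4,1,1,1,1])

```text
time: 17.45
tool_pos: [0.5073, -0.2957, 0.0397]
tool_rot: [-0.095, 0.094, -0.7, 0.701]
contact_force: [-0.5, -0.0, 6.2]
gripper_width: 0.664
```

```bash
python3 pose.py
```

```text
t 17.45 tool [ 0.5073 -0.2957  0.0397] block xyz mm [-224.3 -351.6   39.7] z-axis ang -74.66 y [ 0.001 -0.001 -1.   ] F [-0.5 -0.   6.2] grip 0.664 q [-0.65  0.17  1.84  0.    1.12  0.65]
```

Call:
play_rows(slide=[[0,-0.5,0],[0,-1,0],[0,-2,0],[0,-2,0],[0,0,0]], yaw=[0,0,0,0,0], grip=[1,1,1,1,1])

```text
time: 17.95
tool_pos: [0.5083, -0.2964, 0.097]
tool_rot: [-0.096, 0.093, -0.699, 0.702]
contact_force: [0.6, -0.2, -0.9]
gripper_width: 0.662
```

```bash
python3 tq.py; python3 - <<'E'
from ov import *
st=readout.state(); print(st["gripper_width"])
ov(S,110,170,120,130,5,"c18.png")
E
```

```text
t 17.95 tool [ 0.5083 -0.2964  0.097 ] block xyz mm [-223.6 -352.5   97. ] z-axis ang -74.66 y [ 0.004 -0.003 -1.   ] F [ 0.6 -0.2 -0.9] grip 0.662 q [-0.65  0.1   1.82  0.    1.22  0.65]
Fblock 0.4997881910786283 -0.34099659876986255 -0.895645217695173 Tblock 0.01606585394194518 -0.038126846983200256
0.6614830482926175
```

View pics/c18.png

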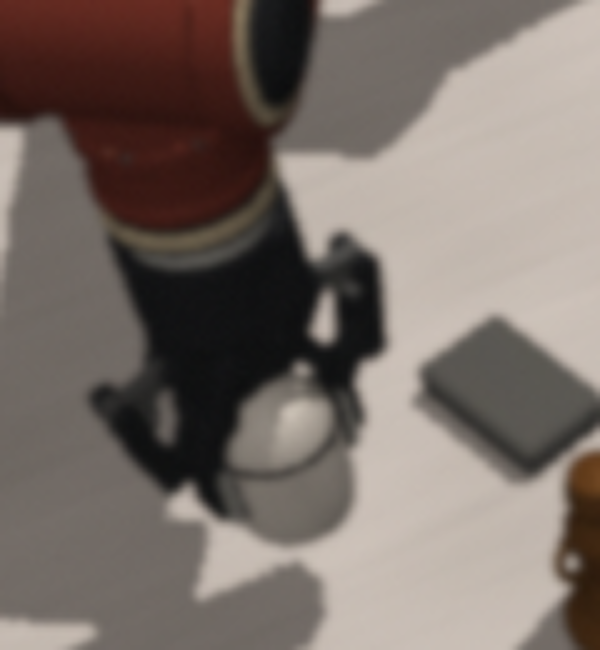

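Pod held upright (opening 56 mm). Carrying it over high, then down to just above the cup.

Call:
play_rows(slide=[[0,-4,0],[0,-4,0],[0,-4,0],[-1.13,0,-3.92],[-1.13,0,-3.92],[-1.13,0,-3.92],[-1.13,0,-3.92],[-1.13,0,-3.92],[-1.13,0,-3.92],[-1.13,0,-3.92],[-1.13,0,-3.92],[-1.13,0,-3.92]], yaw=[0,0,0,0,0,0,0,0,0,0,0,0], grip=[1,1,1,1,1,1,1,1,1,1,1,1])

```text
time: 19.25
tool_pos: [0.5102, 0.0735, 0.2117]
tool_rot: [0.093, -0.095, 0.701, -0.701]
contact_force: [0.8, 0.3, -2.0]
gripper_width: 0.66
```

Call:
play_rows(slide=[[0,0,0],[0,0,0],[0,0,0]], yaw=[0,0,0], grip=[1,1,1])

```text
time: 19.55
tool_pos: [0.511, 0.0712, 0.2126]
tool_rot: [-0.093, 0.095, -0.701, 0.701]
contact_force: [0.7, 0.1, -2.9]
gripper_width: 0.663
```

```bash
python3 tq.py
```

```text
t 19.55 tool [0.511  0.0712 0.2126] block xyz mm [-123.7    1.2  212.6] z-axis ang -74.7 y [-0.002 -0.    -1.   ] F [ 0.7  0.1 -2.9] grip 0.663 q [-0.01 -0.19  1.89 -0.    1.44  1.3 ]
Fblock 0.7368589225772952 -0.10465091342744577 -2.9214463470214684 Tblock 0.016854670057635936 0.04642084640164009
```

Call:
play_rows(slide=[[-0.17,3,0.12],[0,3,0],[0,3,0],[0,2.5,0],[0,1.5,0],[0,0.7,0],[0,0,0],[0,0,0]], yaw=[0,0,0,0,0,0,0,0], grip=[1,1,1,1,1,1,1,1])

```text
time: 20.35
tool_pos: [0.5145, 0.0709, 0.0781]
tool_rot: [-0.095, 0.093, -0.701, 0.701]
contact_force: [0.1, -0.2, -2.3]
gripper_width: 0.661
```

```bash
python3 tq.py; python3 - <<'E'
from ov import *
p=s.x
ov(S,240,130,150,150,5,"c19.png",p=p)
E
```

```text
t 20.35 tool [0.5145 0.0709 0.0781] block xyz mm [-120.4    0.    78.1] z-axis ang -74.68 y [ 0.002 -0.    -1.   ] F [ 0.1 -0.2 -2.3] grip 0.661 q [-0.01 -0.04  1.99 -0.    1.18  1.3 ]
Fblock 0.016401782536283896 -0.1694435221420702 -2.3009464073450356 Tblock 0.004200704935888949 0.02636940701936628
```

View pics/c19.png

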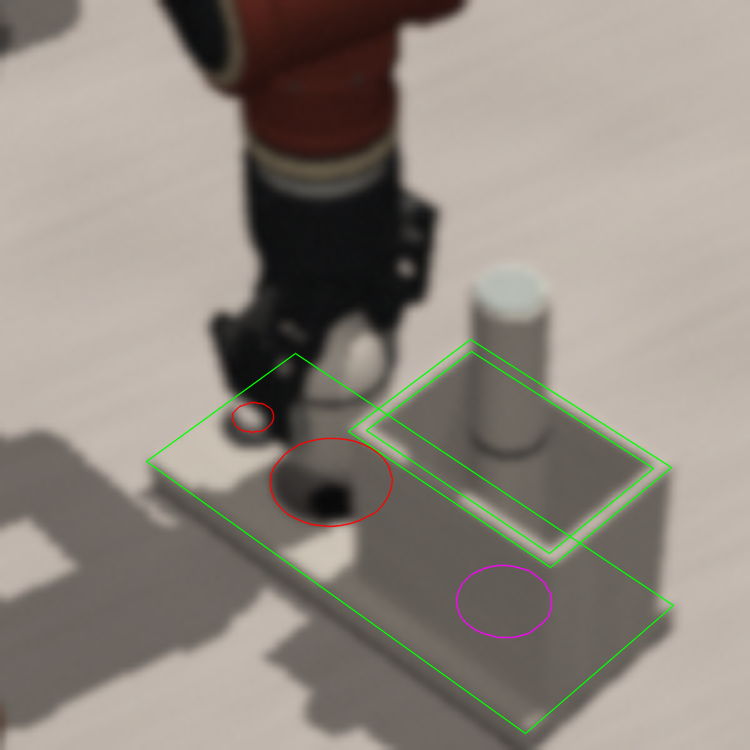

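Call:
play_rows(slide=[[0.25,0.5,0],[0,0.8,0],[0,0.8,0],[0,0.4,0],[0,0.2,0],[0,0,0]], yaw=[0,0,0,0,0,0], grip=[1,1,1,1,1,1])

```text
time: 21.05
tool_pos: [0.5107, 0.0705, 0.0492]
tool_rot: [0.094, -0.095, 0.701, -0.701]
contact_force: [0.4, -0.1, -1.8]
gripper_width: 0.664
```

```bash
python3 tq.py
```

```text
t 21.05 tool [0.5107 0.0705 0.0492] block xyz mm [-124.2    0.7   49.2] z-axis ang -74.66 y [-0.001  0.    -1.   ] F [ 0.4 -0.1 -1.8] grip 0.664 q [-0.01 -0.    2.01 -0.    1.13  1.3 ]
Fblock 0.32561205295741646 -0.1431056975850573 -1.7502100634853968 Tblock -0.05465353642099245 0.030347542333878097
```

Call:
play_rows(slide=[[-0.1,0.15,0.05],[0,0.15,0],[0,0,0]], yaw=[0,0,0], grip=[1,1,1])

```text
time: 21.35
tool_pos: [0.5122, 0.0703, 0.0468]
tool_rot: [0.094, -0.094, 0.701, -0.701]
contact_force: [-0.4, 1.0, -2.7]
gripper_width: 0.659
```

```bash
python3 tq.py
```

```text
t 21.35 tool [0.5122 0.0703 0.0468] block xyz mm [-122.8    0.    46.8] z-axis ang -74.66 y [-0.  0. -1.] F [-0.4  1.  -2.7] grip 0.659 q [-0.01  0.01  2.01  0.    1.13  1.3 ]
Fblock -0.11690562301632329 1.082404405185611 -2.7068617465887086 Tblock 0.02742649417407567 -0.006680647160475803
```

Call:
play_rows(slide=[[0,0.1,0],[0,0.1,0],[0,0,0]], yaw=[0,0,0], grip=[1,1,1])

```text
time: 21.65
tool_pos: [0.512, 0.0703, 0.0447]
tool_rot: [0.094, -0.094, 0.701, -0.701]
contact_force: [1.0, -0.5, -2.2]
gripper_width: 0.661
```

```bash
python3 tq.py
```

```text
t 21.65 tool [0.512  0.0703 0.0447] block xyz mm [-1.229e+02  1.000e-01  4.470e+01] z-axis ang -74.66 y [-0. -0. -1.] F [ 1.  -0.5 -2.2] grip 0.661 q [-0.01  0.01  2.01 -0.    1.12  1.3 ]
Fblock 0.7883354133201421 -0.7181167597601685 -2.2209578976785 Tblock 0.004639309773194168 0.018777324458370947
```

Call:
play_rows(slide=[[0,0.1,0],[0,0,0]], yaw=[0,0], grip=[1,1])

```text
time: 21.85
tool_pos: [0.5125, 0.0703, 0.044]
tool_rot: [-0.095, 0.094, -0.701, 0.701]
contact_force: [0.4, 0.1, -2.5]
gripper_width: 0.66
```

```bash
python3 tq.py
```

```text
t 21.85 tool [0.5125 0.0703 0.044 ] block xyz mm [-1.225e+02 -1.000e-01  4.400e+01] z-axis ang -74.66 y [ 0.001 -0.    -1.   ] F [ 0.4  0.1 -2.5] grip 0.66 q [-0.01  0.01  2.01 -0.    1.12  1.3 ]
Fblock 0.4500799270561421 0.005263617138681911 -2.503479257986587 Tblock -0.040626064664588395 -0.16541744093303412
```

Call:
play_rows(slide=[[0,0.1,0],[0,0,0]], yaw=[0,0], grip=[1,1])

```text
time: 22.05
tool_pos: [0.513, 0.0702, 0.0434]
tool_rot: [-0.095, 0.094, -0.701, 0.701]
contact_force: [2.7, -0.7, -1.2]
gripper_width: 0.666
```

```bash
python3 tq.py
```

```text
t 22.05 tool [0.513  0.0702 0.0434] block xyz mm [-122.    -0.2   43.4] z-axis ang -74.66 y [ 0.002 -0.    -1.   ] F [ 2.7 -0.7 -1.2] grip 0.666 q [-0.01  0.01  2.01 -0.    1.12  1.3 ]
Fblock 2.4215929866771613 -1.3512934482990362 -1.1939841188858116 Tblock -0.15339920499578186 -0.33731957362396586
```

Call:
play_rows(slide=[[-0.1,0,0],[-0.05,0.1,0],[0,0,0]], yaw=[0,0,0], grip=[1,1,1])

```text
time: 22.35
tool_pos: [0.5135, 0.0703, 0.0432]
tool_rot: [-0.094, 0.095, -0.7, 0.701]
contact_force: [-4.4, -2.5, 10.2]
gripper_width: 0.664
```

```bash
python3 tq.py
```

```text
t 22.35 tool [0.5135 0.0703 0.0432] block xyz mm [-121.5   -0.3   43.2] z-axis ang -74.64 y [-0.002 -0.001 -1.   ] F [-4.4 -2.5 10.2] grip 0.664 q [-0.01  0.02  2.01 -0.    1.12  1.3 ]
Fblock -4.854235733425133 -1.2379474759951128 10.194835386279633 Tblock -0.12251670947469448 0.9761881836286161
```

The pod is bottomed at TCP z 0.0432 (predicted 0.0434), with Fz reversed. Releasing gradually, then rising.

Call:
play_rows(slide=[[0.05,0,0],[0,0,0],[0,0,0],[0,0,0],[0,0,0],[0,0,0]], yaw=[0,0,0,0,0,0], grip=[-0.34,-0.4,-0.5,-0.7,-1,-1])

```text
time: 22.95
tool_pos: [0.5129, 0.0706, 0.0416]
tool_rot: [0.094, -0.095, 0.701, -0.701]
contact_force: [0.2, 0.4, 0.1]
gripper_width: 1.002
```

```bash
python3 tq.py; python3 - <<'E'
from h import *
crop(grab("scene"),250,140,130,130,5,"c20.png")
E
```

```text
t 22.95 tool [0.5129 0.0706 0.0416] block xyz mm [-122.     0.2   41.6] z-axis ang -74.65 y [-0.  0. -1.] F [0.2 0.4 0.1] grip 1.002 q [-0.01  0.02  2.01  0.    1.12  1.3 ]
Fblock 0.27347191121838604 0.3260846858184132 0.06448497903817267 Tblock -0.03763025128517635 -0.057194464017024285
```

View pics/c20.png

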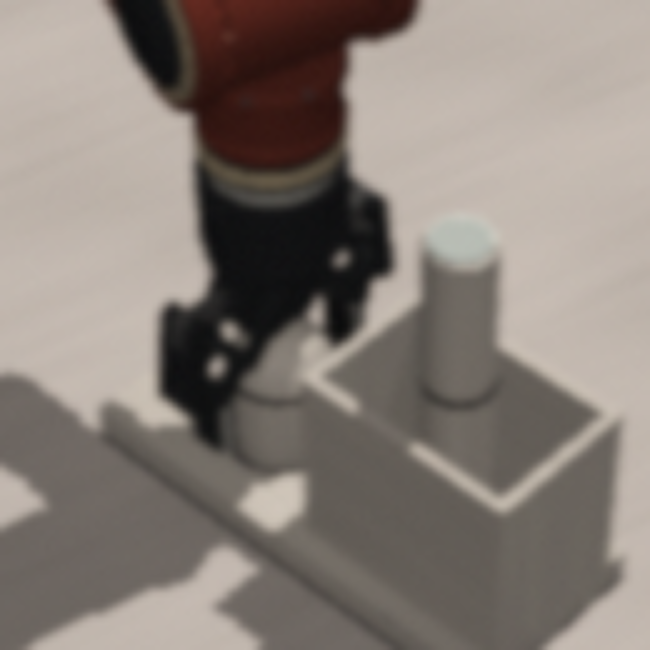

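Both are standing and the jaws are open, with no contact force. I'll rise straight up, move clear and check.

Call:
play_rows(slide=[[0,-1,0],[0,-2,0],[0,-3.5,0],[0,-4,0],[0,-4,0],[0,-4,0],[0,-3,0],[1,0,4],[1,0,4.5],[1,0,4.5],[1,0,4.5],[0,0,4]], yaw=[0,0,0,0,0,0,0,0,0,0,0,0], grip=[-1,-1,-1,-1,-1,-1,-1,-1,-1,-1,-1,-1])

```text
time: 24.2
tool_pos: [0.5309, -0.1496, 0.258]
tool_rot: [-0.094, 0.094, -0.701, 0.701]
contact_force: [0.5, 0.6, 0.5]
gripper_width: 1.002
```

Call:
play_rows(slide=[[0,0,4],[0,0,4],[0,0,0],[0,0,0],[0,0,0]], yaw=[0,0,0,0,0], grip=[-1,-1,-1,-1,-1])

```text
time: 24.7
tool_pos: [0.5524, -0.2236, 0.2572]
tool_rot: [0.095, -0.095, 0.701, -0.701]
contact_force: [0.4, 0.6, -0.2]
gripper_width: 0.999
```

```bash
python3 tq.py; python3 - <<'E'
from ov import *
p=s.x
o=W(p,(0,0,5.7)); z=np.array([0,0,1.])
import h
def podov(f,x0,y0,w,h_,k,name):
    ov(f,x0,y0,w,h_,k,name,p=p,torch=(o,z))
    im=cv2.imread("pics/"+name); a=np.linspace(0,2*np.pi,40); c=W(p,(-122,0,3.7))
    for zz,rr in((.034,.029),(.062,.029)):
        pts=np.array([((proj(f,(c[0]+rr*np.cos(t),c[1]+rr*np.sin(t),.0037+zz))-[x0,y0]+.5)*k-.5).round() for t in a],int)
        cv2.polylines(im,[pts],True,(0,255,255),1,cv2.LINE_AA)
    cv2.imwrite("pics/"+name,im)
podov(S,260,140,110,140,4,"a.png"); podov(T,260,190,85,140,4,"b.png")
a=cv2.imread("pics/a.png");b=cv2.imread("pics/b.png");cv2.imwrite("pics/c21.png",cv2.hconcat([a,b]))
crop(T,260,190,85,140,4,"b.png");crop(S,260,140,110,140,4,"a.png")
a=cv2.imread("pics/a.png");b=cv2.imread("pics/b.png");cv2.imwrite("pics/c22.png",cv2.hconcat([a,b]))
cv2.imwrite("pics/top_f.png",T["image"][:,:,::-1])
E
```

```text
t 24.7 tool [ 0.5524 -0.2236  0.2572] block xyz mm [-161.7 -294.1  257.2] z-axis ang -74.62 y [ 0.  0. -1.] F [ 0.4  0.6 -0.2] grip 0.999 q [-0.51 -0.02  1.67  0.    1.5   0.79]
Fblock 0.5008925475882349 0.4358640151392487 -0.1831344099839373 Tblock 0.04075770783548493 -0.07163375596490003
```

View pics/c21.png

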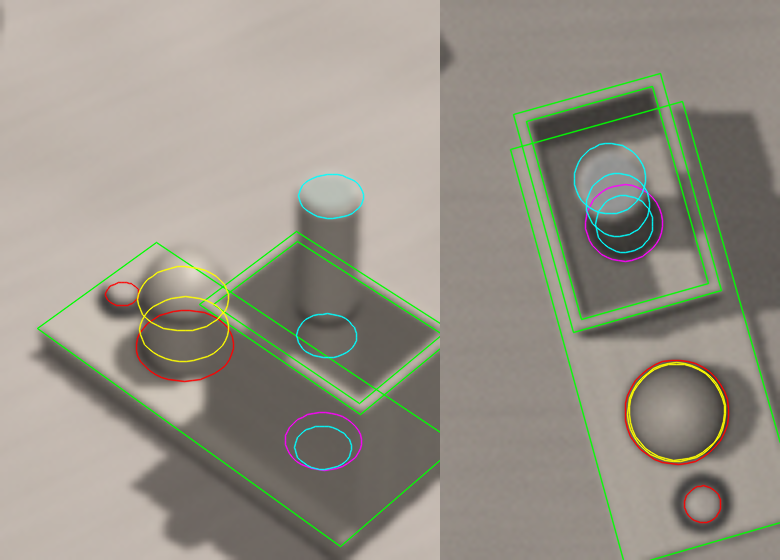

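View pics/c22.png

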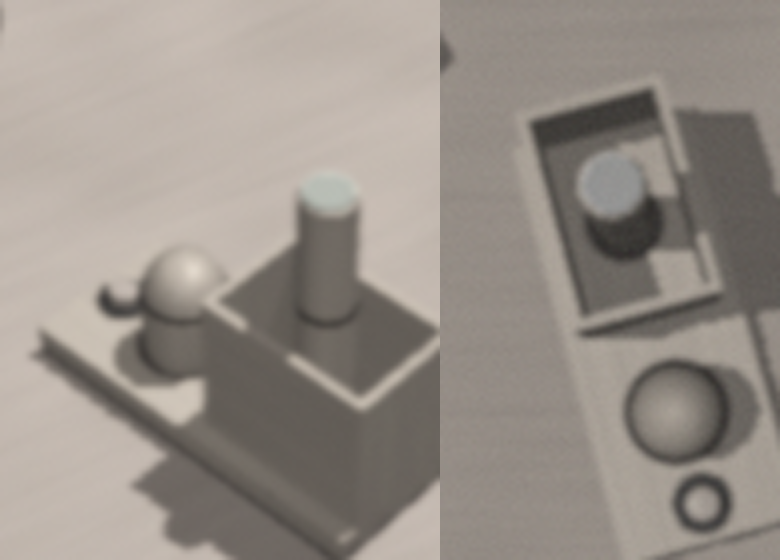

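View pics/top_f.png

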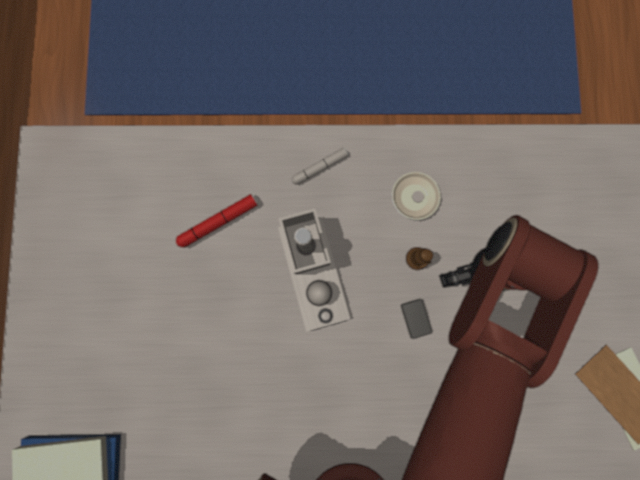

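Both look right and the bystanders are unmoved. One cross-check on pod seating height: triangulate the band and outline against home.

```bash
python3 - <<'E'
from ov import *
p=s.x; S0=cv2.imread("pics/scene0.png")[:,:,::-1]
tc=W(p,(-122,0,3.7)); 
crop(S,280,190,55,55,7,"a.png")
F0=dict(S); F0["image"]=S0
crop(F0,145,245,55,55,7,"b.png")
a=cv2.imread("pics/a.png");b=cv2.imread("pics/b.png");cv2.imwrite("pics/c23.png",cv2.hconcat([b,a]))
print("base init",((proj(S,(.5075,-.2955,0))-[145,245]+.5)*7).round(), "seat",((proj(S,tc)-[280,190]+.5)*7).round())
E
```

```text
base init [212. 306.] seat [185. 287.]
```

View pics/c23.png

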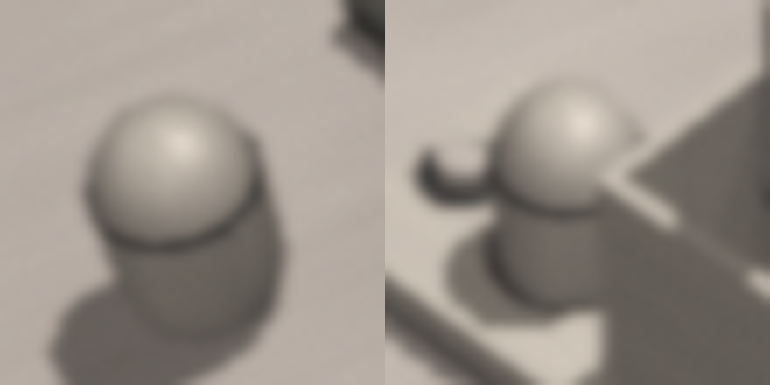

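The pod's dome top stands 210 crop px above the seat point. It stood 213 above the console at the start, so it is home to about 2 mm. Handing in.

```bash
python3 -c "
from plant import workorder, readout
print(readout.state()['time']); print(workorder.job_done())"
```

```text
24.9
the job is handed in; nothing more can be done
None
```

Both items are on charge and the job is handed in at about 24.9 s of the 54 s allowed.

- **Torch:** I gripped the large grey torch near its top, lifted it slightly and swung it upright against the bay's rear wall. I then lowered it onto its cup until the vertical force reversed, at tool height 188 mm against about 190 mm predicted, and released it in small steps.
- **Pod:** I picked it up upright, carried it over high and lowered it into the open cup until it bottomed, at tool height 43.2 mm against 43.4 mm predicted. I released it gradually and moved the arm clear.

**Last checks:**
- Both stand upright in the scene and top views, within about 1 px (2–3 mm) of the model at home. The pod's height above its seat agrees with its starting height to about 2 mm.
- The knocker, power bank, dish and the other two torches look unmoved in the top view.
- The gripper kept clear of the button and its picture looks unchanged, but I did not read its value.

**What disagreed:**
- The torch went about 4° past upright at the wall, and the cup corrected it.
- The cameras disagreed by about 1 px on the pod's starting position.
- The pod read about 5 N sideways just before release. That read near zero once the jaws opened.

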